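# Load battery cells into numbered spring cradles in order

## Task

Load the three battery cells into the three charging cradles, in the order of the cradles' pips: first the shortest cell into the cradle with one pip, then the middle one into the cradle with two, then the longest into the cradle with three. Each cell must end lying flat in its saddle with its nub against the fixed post and its flat end held by the spring plate. Press gently on the cradles, and leave the other things on the bench where they are.

Things in the scene. Friction and masses are not known exactly. Their poses are not given: they have to be found in the camera images.
- cell1: The shortest battery cell, loose, lying on the bench: a plain light grey cylinder 28 mm in diameter and 60 mm long overall. Origin on its axis at mid length; its x axis runs along the cell towards the end with the small steel nub (10 mm diameter, 2.5 mm long, included in the length; a thin dark groove runs round the cell near it); the other end is flat. It may be rolled about x.
- cell2: The middle battery cell, loose, lying on the bench: a plain light grey cylinder 28 mm in diameter and 72 mm long overall. Origin on its axis at mid length; its x axis runs along the cell towards the end with the small steel nub (10 mm diameter, 2.5 mm long, included in the length; a thin dark groove runs round the cell near it); the other end is flat. It may be rolled about x.
- cell3: The longest battery cell, loose, lying on the bench: a plain light grey cylinder 28 mm in diameter and 84 mm long overall. Origin on its axis at mid length; its x axis runs along the cell towards the end with the small steel nub (10 mm diameter, 2.5 mm long, included in the length; a thin dark groove runs round the cell near it); the other end is flat. It may be rolled about x.
- nub1 (a point): Tip of the nub of the shortest cell, 30 mm from the cell's origin.
- nub2 (a point): Tip of the nub of the middle cell, 36 mm from the cell's origin.
- nub3 (a point): Tip of the nub of the longest cell, 42 mm from the cell's origin.
- cradle1: Fixed black charging cradle with one white pip (raised round dots) at its +x end, for the shortest cell. Origin on its underside, below the middle of a seated cell; x along the bay, z up. Base 50 mm wide, 8 mm thick, x = -70 to 52 mm. Saddle of two ribs, tops 12 mm above the origin, inner faces at y = +-9 mm, 4 mm wide. A housing 48 mm high stands behind the spring plate.
- plate1 (a point): Point on the face of that cradle's spring plate, 42 mm above the cradle's origin. The plate is 24 mm wide and reaches from 10 to 54 mm. Its face is at x = -20 mm when empty and can be pushed back (-x) to a hard stop at -32.5 mm: the bay is 10 mm shorter than the cell when empty, 2.5 mm longer than it at the stop.
- seat1 (a point): Where the origin of the shortest cell lies once seated in the cradle with one white pip: 22.7 mm above the cradle's origin, with the cradle's axes (cell x along cradle x). The fixed steel contact post for the nub, 24 mm wide and 6 mm thick, has its face 30 mm from here in +x and its top 27 mm above the cradle's origin.
- press1 (a joint): Travel of that cradle's spring plate, m: 0 empty, 0.010 with the right cell seated, 0.0125 at the hard stop. The spring pushes with about 3 N at 0 and 7 N at the stop.
- cradle2: Fixed black charging cradle with two white pips (raised round dots) at its +x end, for the middle cell. Origin on its underside, below the middle of a seated cell; x along the bay, z up. Base 50 mm wide, 8 mm thick, x = -76 to 58 mm. Saddle of two ribs, tops 12 mm above the origin, inner faces at y = +-9 mm, 4 mm wide. A housing 48 mm high stands behind the spring plate.
- plate2 (a point): Point on the face of that cradle's spring plate, 42 mm above the cradle's origin. The plate is 24 mm wide and reaches from 10 to 54 mm. Its face is at x = -26 mm when empty and can be pushed back (-x) to a hard stop at -38.5 mm: the bay is 10 mm shorter than the cell when empty, 2.5 mm longer than it at the stop.
- seat2 (a point): Where the origin of the middle cell lies once seated in the cradle with two white pips: 22.7 mm above the cradle's origin, with the cradle's axes (cell x along cradle x). The fixed steel contact post for the nub, 24 mm wide and 6 mm thick, has its face 36 mm from here in +x and its top 27 mm above the cradle's origin.
- press2 (a joint): Travel of that cradle's spring plate, m: 0 empty, 0.010 with the right cell seated, 0.0125 at the hard stop. The spring pushes with about 3 N at 0 and 7 N at the stop.
- cradle3: Fixed black charging cradle with three white pips (raised round dots) at its +x end, for the longest cell. Origin on its underside, below the middle of a seated cell; x along the bay, z up. Base 50 mm wide, 8 mm thick, x = -82 to 64 mm. Saddle of two ribs, tops 12 mm above the origin, inner faces at y = +-9 mm, 4 mm wide. A housing 48 mm high stands behind the spring plate.
- plate3 (a point): Point on the face of that cradle's spring plate, 42 mm above the cradle's origin. The plate is 24 mm wide and reaches from 10 to 54 mm. Its face is at x = -32 mm when empty and can be pushed back (-x) to a hard stop at -44.5 mm: the bay is 10 mm shorter than the cell when empty, 2.5 mm longer than it at the stop.
- seat3 (a point): Where the origin of the longest cell lies once seated in the cradle with three white pips: 22.7 mm above the cradle's origin, with the cradle's axes (cell x along cradle x). The fixed steel contact post for the nub, 24 mm wide and 6 mm thick, has its face 42 mm from here in +x and its top 27 mm above the cradle's origin.
- press3 (a joint): Travel of that cradle's spring plate, m: 0 empty, 0.010 with the right cell seated, 0.0125 at the hard stop. The spring pushes with about 3 N at 0 and 7 N at the stop.
- meter: Black multimeter, 150 x 80 x 44 mm, origin under its centre. Bystander.
- driver: Screwdriver, 190 mm long, lying. Bystander.
- tape: Blue ring, an empty tape roll core 96 mm across, 48 mm high, origin under its centre. Bystander.
- block: White terminal block 30 x 30 x 36 mm, origin under its centre. Bystander, stands among the cells.
- pliers: Red handled pliers, 170 mm long, lying. Bystander.
- spray: Spray can 60 mm diameter, 150 mm high, origin under its centre. Bystander.
Mind the look-alikes: they are no part of the job. Leave any brown look-alike of the cell1 alone. What is shaped like the cell2 but turquoise is not meant.

How it is judged:
On the way, in this order (a step that is already met when the one before it is completed fails the run):
1. the shortest cell is seated in the cradle with one white pip (x of nub1 in the frame of seat1 between 0.028 and 0.032 m and distance between cell1 and seat1 below 0.0035 m and angle between the x axis of cell1 and the x axis of seat1, either way round below 0.07 rad and value of joint press1 above 0.008 m), for 0.2 s.
2. the middle cell is seated in the cradle with two white pips (x of nub2 in the frame of seat2 between 0.034 and 0.038 m and distance between cell2 and seat2 below 0.0035 m and angle between the x axis of cell2 and the x axis of seat2, either way round below 0.07 rad and value of joint press2 above 0.008 m), for 0.2 s.
3. the longest cell is seated in the cradle with three white pips (x of nub3 in the frame of seat3 between 0.04 and 0.044 m and distance between cell3 and seat3 below 0.0035 m and angle between the x axis of cell3 and the x axis of seat3, either way round below 0.07 rad and value of joint press3 above 0.008 m), for 0.2 s.
At the end, for the whole second after the job is handed in: All three cells at rest in their own cradles: origin within 3.5 mm of the seat, nub tip within 2 mm of the post's face, axis within 0.07 rad of the cradle's, spring plate pushed back more than 8 mm (all of step 1 and all of step 2 and all of step 3 and linear speed of each of cell1, cell2, cell3 below 0.01 m/s); the robot touches nothing.
It fails at once if a cell is pressed against its cradle with more than 60 N (contact force between any of cell1, cell2, cell3 and cradle1 above 60 N or contact force between any of cell1, cell2, cell3 and cradle2 above 60 N or contact force between any of cell1, cell2, cell3 and cradle3 above 60 N).
It fails at once if a bystander is moved by more than 30 mm (distance of any of meter, driver, tape, block, pliers, spray from where it was at the start of the episode above 0.03 m).
It also fails if it takes over 72 s, if anything falls off the work surface, if the arm or the gripper's body presses on something with over 40 N, if the wrist force passes 120 N, or if a joint passes its speed limit or range.

## Robot

A 6-joint arm with a two-finger parallel gripper is mounted at the origin on the work surface. World frame = base frame: x ahead of the robot, y to its left, z up, the work surface at z = 0. Lengths are in m, angles in rad, forces in N, time in s.
With the tool pointing down it reaches from about 0.4 to 0.825 m from the base axis. Payload 7 kg.
Tool frame: the origin (TCP) lies midway between the tips of the shut fingers; the grasp point (between the pads) lies 19 mm behind it; z points along the fingers, y is the line along which they close (so a half turn about z gives the same grasp; the last joint's range is limited). The gripper opens to 88 mm and grips with 3 to 60 N. Pads are 19 mm wide; open, the fingers measure 130 mm over their backs; the gripper's body (78 mm by 193 mm) begins 47 mm behind the grasp point.
Start: joints at [1.485, 0.359, 0.012, 0, -1.224, -0.288], TCP at [0.246, 0.628, 0.227] pointing down, gripper open.
Joint ranges: [-3.07, 3.07], [-1.43, 2.12], [-1.02, 1.25], [-3.03, 1.67], [-3.05, -0], [-3.03, 3.03]. Speed limits (rad/s): [2.39, 2.39, 3.01, 3.14, 3.14, 3.14].

## Interface

Orientations are given as [roll, pitch, yaw] about the fixed x, y, z axes, in that order (R = Rz(yaw) Ry(pitch) Rx(roll)).
In Python, from station import telemetry, eyes, ticket, recognise, trace gives the robot as it stands. The module is installed in compiled form; this text tells all that it offers.
- The arm moves only by the tool servo_tool, never from a script. Its argument "series" is a list that holds one entry, the list of rows, each a list of 4 numbers: the shift along the tool's x, y, z in mm, then the turn about the tool's z in rad. In form: [[[x, y, z, roll], ...]]. A call has exactly 10 rows; each row shifts and turns the commanded pose from where the row before left it, along the tool's axes as they then stand; what a row does not reach is not made up. A row lasts 1/12 s, in which the tool goes at most 41.7 mm and 7.16 degrees, less where a joint would pass 70% of its speed; a pose out of reach is approached as far as the arm can. A call is refused whole if a number of a shift passes 41.7 or a number of a turn 0.125, either way. A call with a gripper value outside its range is refused whole. "claw" is the gripper's target within -1 to 1 (shut at 1, half-way at 0, fully open at -1), set as the call begins (left out, the last holds). The fingers move at their own pace and stop on an object; "grip_force" is the grip in N (left out, the last holds). Time passes only in rows, so rows that do not move let the fingers close, or fill a call up. It gives the time, the measured TCP pose, the force, the opening and the grip force at its end, in the units of the state.
- telemetry.get_state(): the state, without advancing time (a new reading comes with each control period).
- eyes.grab_frame(name): name is "scene" or "top"; returns the picture (480x640x3 uint8, red, green, blue); there is no depth.
- eyes.calibration(name): a dict with "mtx" (3x3 intrinsics, pixels), "rvec" (rotation vector, rad) and "tvec" (3), from world to camera coordinates, as OpenCV has them. Camera axes: x right, y down, z forward; pixel columns grow to the right and rows downward; lengths in m; the calibration is good to about 2 mm. A picture is of the moment at which its call begins. calibration takes no time and is no camera call.
- ticket.job_done(): hands the job in; it is judged then, once.
Trained networks look in the newest picture that a camera, given by its name, has taken for a name from the list of things; names that differ only in an ending like _2 or _b are one class to them, and where a whole thing is asked for, a point or a joint stands for the part that bears it (a point fixed in the world has none). Each returns a list of dicts, best first, with "conf" (0 to 1); they miss things now and then, are a little off and sometimes report something else, mostly with a low value. They report only what shows in the picture. A call takes as long as a camera call. They do not tell look-alikes from the thing itself.
- recognise(camera, name): "position" ([x, y, z] in m, in world coordinates, good to about 4 mm: the middle of the surface that is visible of it).
- trace(camera, name): "mask" (480x640 bool, what is visible of it).
The state is a dict: "t": time; "q": joint angles; "qd": joint speeds; "joint_efforts": joint torques, N m; "eef_pos": TCP position; "ee_rot": TCP orientation; "force": force on the tool from outside, world axes, zero at the start; "moment": the same for the moment, N m; "width": finger opening in m; "gripper_force": force on a finger pad.
Only numpy, scipy, OpenCV 4.12 (cv2) and the standard library are available. Lean on these libraries where they do the work, as an engineer would, in place of code of your own. Each camera call takes 0.05 s, during which the arm holds its last target. There are 200 camera calls.

## Working session

There is one attempt and no reset: what is moved stays moved. The work goes in short steps, Python scripts to look and compute and a tool call to move; the robot and the scene stay as the last step left them, time stands still between calls to the robot, and variables do not carry over. Pictures are saved under pics/ and viewed, at most 10 in all, crops included, and the job is handed in when it is done.

Besides the shell and the picture viewer there is one more tool, called after ">>>" by a JSON object that holds its "name" and its "arguments", one argument or row to a line. servo_tool: Moves the arm, as the interface text tells. Its arguments: {"type":"object","properties":{"series":{"type":"array"},"claw":{"type":"number"},"grip_force":{"type":"number"}},"required":["series"]}

```bash
mkdir -p pics; cat > h.py <<'E'
import numpy as np, cv2
from station import telemetry, eyes, ticket, recognise, trace
def grab(c,fn=None):
    im=eyes.grab_frame(c)
    if fn: cv2.imwrite('pics/'+fn,cv2.cvtColor(im,cv2.COLOR_RGB2BGR))
    return im
def proj(c,P):
    k=eyes.calibration(c)
    return cv2.projectPoints(np.float64(P).reshape(-1,1,3),k['rvec'],k['tvec'],k['mtx'],None)[0].reshape(-1,2)
def back(c,uv,z):
    k=eyes.calibration(c); R=cv2.Rodrigues(np.float64(k['rvec']))[0]; t=np.float64(k['tvec']).ravel()
    C=-R.T@t; uv=np.float64(uv).reshape(-1,2)
    d=(R.T@np.linalg.inv(k['mtx'])@np.c_[uv,np.ones(len(uv))].T).T
    return C+d*((z-C[2])/d[:,2])[:,None]
E
python3 - <<'E'
from h import *
for c in('top','scene'):
    grab(c,c+'0.png')
    k=eyes.calibration(c);R=cv2.Rodrigues(np.float64(k['rvec']))[0];print(c,(-R.T@np.ravel(k['tvec'])).round(3),k['mtx'][0][0])
for n in['cell1','cell2','cell3','cradle1','cradle2','cradle3','meter','driver','tape','block','pliers','spray']:
    r=recognise('top',n)
    print(n,[(np.round(d['position'],3).tolist(),round(d['conf'],2),proj('top',d['position'])[0].round().tolist()) for d in r[:5]])
print(telemetry.get_state())
E
```

```text
top [ 0.426 -0.1    1.217] 535.501234614896
scene [ 0.941 -0.819  0.799] 477.2856562392033
cell1 [([0.456, -0.33, 0.024], 0.88, [429.0, 295.0]), ([0.632, -0.127, 0.022], 0.85, [337.0, 216.0]), ([0.466, -0.098, 0.022], 0.82, [324.0, 290.0]), ([0.653, -0.223, 0.026], 0.55, [380.0, 207.0]), ([0.363, -0.11, 0.024], 0.52, [330.0, 337.0])]
cell2 [([0.456, -0.33, 0.024], 0.88, [429.0, 295.0]), ([0.632, -0.127, 0.022], 0.85, [337.0, 216.0]), ([0.466, -0.098, 0.022], 0.82, [324.0, 290.0]), ([0.653, -0.223, 0.026], 0.55, [380.0, 207.0]), ([0.363, -0.11, 0.024], 0.52, [330.0, 337.0])]
cell3 [([0.456, -0.33, 0.024], 0.88, [429.0, 295.0]), ([0.632, -0.127, 0.022], 0.85, [337.0, 216.0]), ([0.466, -0.098, 0.022], 0.82, [324.0, 290.0]), ([0.653, -0.223, 0.026], 0.55, [380.0, 207.0]), ([0.363, -0.11, 0.024], 0.52, [330.0, 337.0])]
cradle1 [([0.516, 0.242, 0.013], 0.87, [174.0, 268.0]), ([0.509, 0.079, 0.014], 0.69, [246.0, 271.0]), ([0.512, 0.162, 0.011], 0.57, [209.0, 270.0]), ([0.491, 0.167, 0.048], 0.49, [203.0, 278.0])]
cradle2 [([0.516, 0.242, 0.013], 0.87, [174.0, 268.0]), ([0.509, 0.079, 0.014
[... 603 characters left out ...]
, -0.473, 0.14], 0.97, [510.0, 228.0])]
{'t': 0.7, 'q': array([ 1.48506366e+00,  3.58524199e-01,  1.18948923e-02, -8.84992491e-06,
       -1.22407634e+00, -2.88087956e-01]), 'qd': array([-0.00161644, -0.00062105, -0.00054268,  0.00069892,  0.00017484,
       -0.00093609]), 'joint_efforts': array([ 4.59983348e-04, -5.82167530e+01,  2.93247986e+01,  7.00116590e+00,
        1.24957316e-02, -1.59824572e-05]), 'eef_pos': array([0.246507  , 0.62835727, 0.22660648]), 'ee_rot': array([-3.14150807e+00,  3.37446929e-05, -3.73823632e-01]), 'force': array([-1.14571171, -0.49883283,  0.20400305]), 'moment': array([-0.05014712,  0.02033677,  0.0224351 ]), 'gripper_force': 0.0, 'width': 0.0879354223053235}
```

View pics/top0.png

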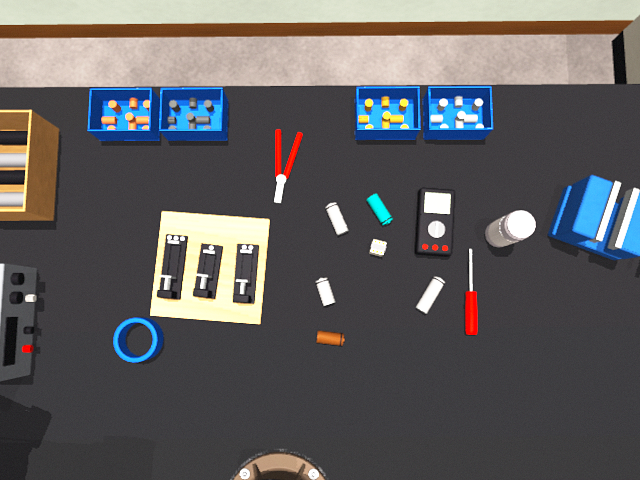

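View pics/scene0.png

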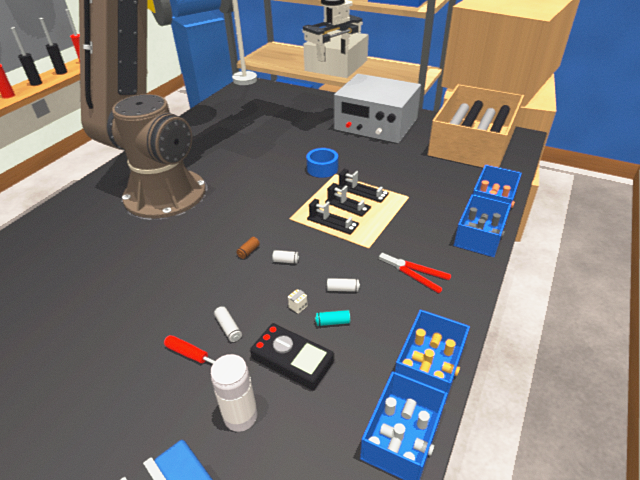

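Candidates in the top picture: grey cells at (337,216), (324,290) and (429,295), a brown look-alike at (330,338) and a turquoise one at (380,207). The cradles are at (174,268), (209,270) and (246,271). I'll check these in a close crop and measure them.

```bash
python3 - <<'E'
from h import *
im=grab('top')
def cr(x0,y0,x1,y1,s): return cv2.resize(im[y0:y1,x0:x1],None,fx=s,fy=s,interpolation=cv2.INTER_CUBIC)
a=cr(145,205,275,325,4.5); b=cr(310,195,450,315,4.5)
H=max(a.shape[0],b.shape[0])
# stack to 800 wide: a left (scaled to 390), b right
a=cv2.resize(a,(390,360),interpolation=cv2.INTER_AREA); b=cv2.resize(b,(410,360),interpolation=cv2.INTER_AREA)
cv2.imwrite('pics/c1.png',cv2.cvtColor(np.hstack([a,b]),cv2.COLOR_RGB2BGR))
g=im.astype(int)
for d in trace('top','cell1')[:6]:
    m=d['mask']; ys,xs=np.nonzero(m); 
    # silhouette at mid-height z=.014
    P=back('top',np.c_[xs,ys],0.014)[:,:2]
    (c,(w,h),ang)=cv2.minAreaRect(P.astype(np.float32)*1000)
    print(round(d['conf'],2),(xs.mean().round(),ys.mean().round()),np.round(c,1),round(w,1),round(h,1),round(ang,1),im[m].mean(0).round())
for d in trace('top','cradle1')[:6]:
    m=d['mask']; ys,xs=np.nonzero(m); 
    P=back('top',np.c_[xs,ys],0.008)[:,:2]
    (c,(w,h),ang)=cv2.minAreaRect(P.astype(np.float32)*1000)
    print('cr',round(d['conf'],2),(xs.mean().round(),ys.mean().round()),np.round(c,1),round(w,1),round(h,1),round(ang,1))
# board corners
E
```

```text
0.83 (np.float64(430.0), np.float64(294.0)) [ 456.6 -334. ] 31.2 88.2 59.0 [230. 228. 226.]
0.83 (np.float64(329.0), np.float64(338.0)) [ 360.7 -108.7] 58.1 28.0 83.9 [191. 104.  41.]
0.78 (np.float64(379.0), np.float64(210.0)) [ 648.7 -222.1] 73.7 28.1 32.0 [  3. 222. 218.]
0.72 (np.float64(325.0), np.float64(292.0)) [463.4 -98.1] 61.5 29.2 19.4 [231. 230. 228.]
0.67 (np.float64(336.0), np.float64(218.0)) [ 629.  -124.4] 73.9 30.1 21.4 [232. 230. 228.]
cr 0.94 (np.float64(207.0), np.float64(271.0)) [510.6 167. ] 54.0 124.4 82.1
cr 0.93 (np.float64(245.0), np.float64(274.0)) [503.5  81.9] 54.1 136.1 84.9
cr 0.8 (np.float64(172.0), np.float64(267.0)) [519.5 247.2] 56.1 146.6 82.9
cr 0.27 (np.float64(137.0), np.float64(339.0)) [355.1 320.7] 97.1 110.8 0.1
```

View pics/c1.png

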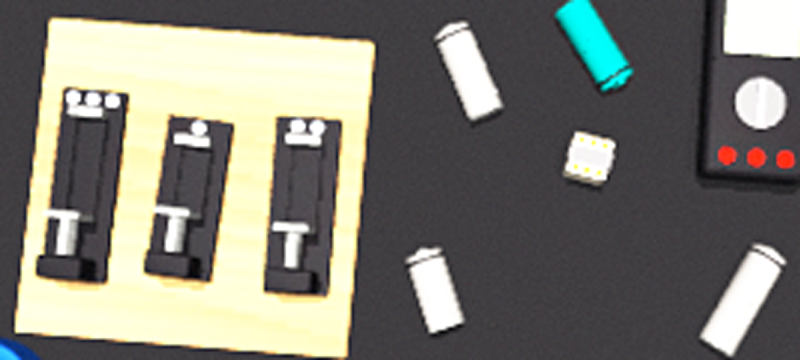

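The crop shows all nubs pointing to image-up. cell1 is at (325,292), cell2 at (336,218) and cell3 at (430,294). From left to right the cradles have 3, 1 and 2 pips. Next I'll measure the cradle poses more exactly.

```bash
python3 - <<'E'
from h import *
def board(im):
    h=cv2.cvtColor(im,cv2.COLOR_RGB2HSV)
    m=((h[...,0]>12)&(h[...,0]<35)&(h[...,1]>25)&(h[...,1]<140)&(h[...,2]>200)).astype(np.uint8)
    n,l,s,c=cv2.connectedComponentsWithStats(m); i=1+s[1:,4].argmax()
    hull=cv2.convexHull(np.argwhere(l==i)[:,::-1].astype(np.int32))
    q=cv2.approxPolyN(hull,4).reshape(-1,2) if hasattr(cv2,'approxPolyN') else cv2.approxPolyDP(hull,12,True).reshape(-1,2)
    return q,l==i
top=grab('top');sc=grab('scene')
qt,mt=board(top);qs,ms=board(sc)
print('top corners',qt.tolist(),back('top',qt,0)[:,:2].round(3).tolist());print('scene',qs.tolist())
for z in(0,.005,.01): print(z,'top',sorted(back('top',qt,z)[:,:2].round(3).tolist()),'scene',sorted(back('scene',qs,z)[:,:2].round(3).tolist()))
g=cv2.cvtColor(top,cv2.COLOR_RGB2GRAY).astype(float)
k=eyes.calibration('top');print('view dir',cv2.Rodrigues(np.float64(k['rvec']))[0][2].round(3))
# right base edges: dark->bright going right, subpixel at half level
for nm,(v0,u0,v1,u1) in dict(c3=(240,187,297,180),c1=(248,222,296,215.5),c2=(248,258,300,254)).items():
    pts=[]
    for v in range(v0,v1):
        uc=u0+(u1-u0)*(v-v0)/(v1-v0); a=int(uc)-4
        r=g[v,a:a+10]; 
        j=np.nonzero((r[:-1]<130)&(r[1:]>=130))[0]
        if len(j): j=j[-1]; pts.append((a+j+(130-r[j])/(r[j+1]-r[j]),v))
    pts=np.float64(pts); P=back('top',pts,.008)[:,:2]
    vx,vy,x0,y0=cv2.fitLine(P.astype(np.float32),cv2.DIST_HUBER,0,.01,.01).ravel()
    if vx<0: vx,vy=-vx,-vy
    print(nm,len(P),'yaw deg',np.degrees(np.arctan2(vy,vx)).round(2),'pt',x0.round(4),y0.round(4))
# white blobs
    uu=slice(int(u1)-40,int(u0)+2)
    lo=g[v0-10:v1+8,uu]; 
    hs=cv2.cvtColor(top,cv2.COLOR_RGB2HSV)[v0-10:v1+8,uu]
    w=((hs[...,1]<25)&(hs[...,2]>150)).astype(np.uint8)
    n,l,s,c=cv2.connectedComponentsWithStats(w)
    for i in range(1,n):
        if s[i,4]>4: print('   blob',(c[i]+[uu.start,v0-10]).round(1),s[i,2:5], 'z27:',back('top',c[i]+[uu.start,v0-10],.027)[0,:2].round(4),'z54',back('top',c[i]+[uu.start,v0-10],.054)[0,:2].round(4))
s=cv2.resize(sc[165:240,285:415],None,fx=6,fy=6,interpolation=cv2.INTER_CUBIC)
cv2.imwrite('pics/sc1.png',cv2.cvtColor(s,cv2.COLOR_RGB2BGR))
E
```

```text
top corners [[260, 324], [149, 315], [161, 210], [270, 218]] [[0.39, 0.047], [0.41, 0.299], [0.651, 0.281], [0.632, 0.027]]
scene [[416, 87], [242, 75], [233, -1], [419, 65]]
0 top [[0.39, 0.047], [0.41, 0.299], [0.632, 0.027], [0.651, 0.281]] scene [[-1.028, 1.847], [-0.29, 0.841], [0.369, 1.257], [0.431, 1.024]]
0.005 top [[0.391, 0.047], [0.41, 0.298], [0.631, 0.027], [0.65, 0.279]] scene [[-1.015, 1.83], [-0.283, 0.831], [0.372, 1.244], [0.434, 1.013]]
0.01 top [[0.391, 0.046], [0.41, 0.296], [0.63, 0.026], [0.65, 0.277]] scene [[-1.003, 1.813], [-0.275, 0.821], [0.376, 1.231], [0.437, 1.001]]
view dir [ 0.118  0.016 -0.993]
c3 57 yaw deg -5.31 pt 0.5145 0.2217
   blob [172.5 239.5] [12  9 83] z27: [0.5791 0.2437] z54 [0.5756 0.2359]
   blob [181.9 238.1] [ 5  5 22] z27: [0.5822 0.2225] z54 [0.5787 0.2152]
   blob [166. 281.] [13 15 98] z27: [0.4857 0.2551] z54 [0.4844 0.2471]
   blob [154.9 289.1] [ 4  9 17] z27: [0.4677 0.2794] z54 [0.4668 0.2708]
   blob [182.2 294.8] [2 5 6] z27: [0.4551 0.2181] z54 [0.4544 0.2108]
c1 48 yaw deg -7.42 pt 0.5002 0.1426
   blob [176.4 240.6] [ 4  6 22] z27: [0.5765 0.2349] z54 [0.5731 0.2273]
   blob [181.9 238.9] [ 5  3 14] z27: [0.5803 0.2226] z54 [0.5768 0.2153]
   blob [209.3 249.9] [12  9 67] z27: [0.5555 0.16  ] z54 [0.5526 0.1541]
   blob [202.2 279.8] [12 16 93] z27: [0.4885 0.1742] z54 [0.4871 0.168 ]
   blob [182.2 294.8] [2 5 6] z27: [0.4551 0.2181] z54 [0.4544 0.2108]
   blob [191.2 295. ] [4 6 8] z27: [0.4547 0.1978] z54 [0.454 0.191]
c2 52 yaw deg -3.77 pt 0.5015 0.0565
   blob [246.3 248.8] [14 10 88] z27: [0.5578 0.0769] z54 [0.5549 0.0728]
   blob [241.7 284.3] [12 15 89] z27: [0.4783 0.0858] z54 [0.4771 0.0816]
```

View pics/sc1.png

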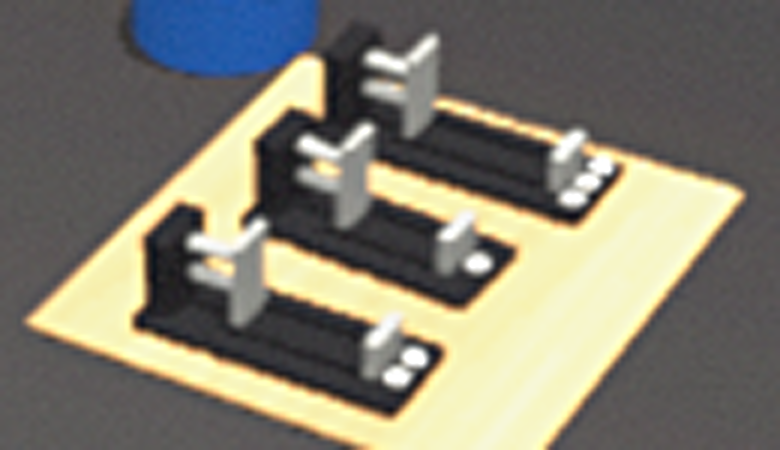

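>>> {"name": "servo_tool", "arguments": {
  "series": [
    [[40,0,0,0],[40,0,0,0],[40,0,0,0],[40,0,0,0],[40,0,0,0],[40,0,0,0],[40,0,0,0],[40,0,0,0],[40,0,0,0],[40,0,0,0]]
  ],
  "claw": -0.3,
  "grip_force": 20
}}

```text
t: 1.78
eef_pos: [0.6206, 0.4813, 0.2266]
ee_rot: [-3.141, -0.0, -0.374]
force: [0.3, 0.6, 0.9]
width: 0.0568
gripper_force: 0.0
```

The scene crop shows plates and posts standing on a thin board; z=0 looks right. I'll fix the +x base ends from the top view and check them against the scene view.

```bash
python3 - <<'E'
from h import *
print('board scene z0',back('scene',[[289.2,218.7],[409.2,196.7],[336.7,174.2]],0)[:,:2].round(4).tolist())
import os
top=cv2.cvtColor(cv2.imread('pics/top0.png'),cv2.COLOR_BGR2RGB)
sc=cv2.imread('pics/scene0.png')
g=cv2.cvtColor(top,cv2.COLOR_RGB2GRAY).astype(float)
R=dict(c1=(-7.42,.5002,.1426,52,-70,(203,221),245),c2=(-3.77,.5015,.0565,58,-76,(238,256),245),c3=(-5.31,.5145,.2217,64,-82,(168,185),236))
vis=cv2.resize(sc[165:240,285:415],None,fx=6,fy=6,interpolation=cv2.INTER_CUBIC)
tv=cv2.resize(top[225:310,145:275,::-1],None,fx=6,fy=6,interpolation=cv2.INTER_CUBIC)
for n,(yd,px,py,xe,xs,(ua,ub),vc) in R.items():
    y=np.radians(yd); ex=np.array([np.cos(y),np.sin(y)]);ey=np.array([-ex[1],ex[0]])
    pts=[]
    for u in range(ua,ub):
        r=g[vc-7:vc+6,u]; j=np.nonzero((r[:-1]>=130)&(r[1:]<130))[0]
        if len(j): j=j[0]; pts.append((u,vc-7+j+(r[j]-130)/(r[j]-r[j+1])))
    P=back('top',pts,.008)[:,:2]; s=np.median(P@ex)
    e2=np.polyfit(P@ey,P@ex,1)[0]
    O=ex*(s-xe/1000)+ey*(np.array([px,py])@ey+.025)
    print(n,'origin',O.round(4),'yaw',round(y,4),'end slope',e2.round(3),len(pts))
    def box(x0,x1,y0,y1,z0,z1): return np.array([[*(O+ex*a/1000+ey*b/1000),c/1000] for a in(x0,x1) for b in(y0,y1) for c in(z0,z1)])
    L=xe-22
    for B in(box(xs,xe,-25,25,0,8),box(L,L+6,-12,12,8,27),box(10-L-2,10-L,-12,12,10,54)):
        for c,im,(ox,oy) in(('scene',vis,(285,165)),('top',tv,(145,225))):
            q=((proj(c,B)-[ox,oy]+.5)*6).round().astype(int)
            for i in range(8):
                for b in(1,2,4):
                    if not i&b: cv2.line(im,tuple(map(int,q[i])),tuple(map(int,q[i|b])),(0,0,255),1)
cv2.imwrite('pics/ov.png',np.vstack([vis[:,:],tv])[:, :] if 0 else cv2.resize(np.vstack([vis,tv]),(487,600),interpolation=cv2.INTER_AREA))
E
```

```text
board scene z0 [[0.3906, 0.0501], [0.6519, 0.2848], [0.4138, 0.3043]]
c1 origin [0.5185 0.1654] yaw -0.1295 end slope -0.005 16
c2 origin [0.5127 0.0808] yaw -0.0658 end slope 0.061 14
c3 origin [0.528  0.2456] yaw -0.0927 end slope 0.257 13
```

View pics/ov.png

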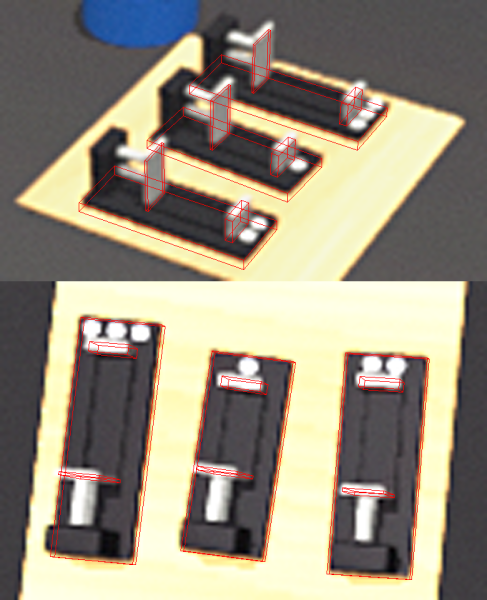

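>>> {"name": "servo_tool", "arguments": {
  "series": [
    [[0,40,0,-0.119],[0,40,0,-0.119],[0,40,0,-0.119],[0,40,0,-0.119],[0,40,0,-0.119],[0,40,0,-0.119],[-25,27,0,0],[-25,27,0,0],[-25,27,0,0],[-25,27,0,0]]
  ]
}}

```text
t: 2.62
eef_pos: [0.5419, 0.111, 0.2266]
ee_rot: [-3.142, -0.0, 0.34]
force: [-0.4, -1.2, -0.3]
width: 0.0569
gripper_force: 0.0
```

>>> {"name": "servo_tool", "arguments": {
  "series": [
    [[-25,27,0,0],[-25,27,0,0],[-25,27,0,0],[-25,27,10,0],[-20,25,20,0],[0,0,25,0],[0,0,25,0],[0,0,20,0],[0,0,0,0],[0,0,0,0]]
  ]
}}

```text
t: 3.45
eef_pos: [0.4736, -0.053, 0.1264]
ee_rot: [3.141, 0.002, 0.34]
force: [0.3, -0.8, 0.1]
width: 0.0566
gripper_force: 0.0
```

```bash
cat >> h.py <<'E'
def to(x,y,yaw):
    s=telemetry.get_state(); p=s['eef_pos']; w=s['ee_rot'][2]
    d=np.array([x,y])-p[:2]; 
    print('p',p.round(4),'yaw',w.round(3),'z',p[2].round(4),'| tool x,y mm at final yaw:',(1000*d@[np.cos(yaw),np.sin(yaw)]).round(1),(1000*d@[np.sin(yaw),-np.cos(yaw)]).round(1),'at current yaw',(1000*d@[np.cos(w),np.sin(w)]).round(1),(1000*d@[np.sin(w),-np.cos(w)]).round(1),'roll',(w-yaw).round(3))
E
python3 - <<'E'
from h import *
to(.4634,-.0981,.339)
for c in('scene',):
    grab(c)
    for d in trace(c,'cell1')[:6]:
        ys,xs=np.nonzero(d['mask']); print(round(d['conf'],2),xs.mean().round(),ys.mean().round(),back(c,[[xs.mean(),ys.mean()]],.017)[0].round(4))
E
```

```text
p [ 0.4736 -0.053   0.1264] yaw 0.34 z 0.1264 | tool x,y mm at final yaw: -24.6 39.2 at current yaw -24.7 39.1 roll 0.001
0.96 228.0 324.0 [ 0.4629 -0.3365  0.017 ]
0.93 343.0 285.0 [ 0.6337 -0.1279  0.017 ]
0.66 342.0 194.0 [0.483  0.1945 0.017 ]
0.62 247.0 247.0 [ 0.3648 -0.1134  0.017 ]
0.59 286.0 257.0 [ 0.4678 -0.1021  0.017 ]
```

>>> {"name": "servo_tool", "arguments": {
  "series": [
    [[-12,20,10,0],[-12,19,20,0],[0,0,30,0],[0,0,30,0],[0,0,20,0],[0,0,8,0],[0,0,3,0],[0,0,0,0],[0,0,0,0],[0,0,0,0]]
  ]
}}

```text
t: 4.38
eef_pos: [0.4657, -0.0971, 0.007]
ee_rot: [3.141, -0.003, 0.341]
force: [-0.4, -0.2, -0.2]
width: 0.0569
gripper_force: 0.0
```

>>> {"name": "servo_tool", "arguments": {
  "series": [
    [[0,0,0,0],[0,0,0,0],[0,0,0,0],[0,0,0,0],[0,0,0,0],[0,0,-5,0],[0,0,-15,0],[0,0,-20,0],[0,0,-20,0],[0,0,0,0]]
  ],
  "claw": 1,
  "grip_force": 35
}}

```text
t: 5.22
eef_pos: [0.4665, -0.0973, 0.0691]
ee_rot: [3.14, -0.005, 0.341]
force: [1.6, 0.3, -1.7]
width: 0.0271
gripper_force: 35.0
```

```bash
python3 - <<'E'
from h import *
# 1-pip cradle, fit by silhouettes in both cameras, and held cell check
to(.5185,.1674,-.13)
from scipy.optimize import minimize
def fg(im):
    h=cv2.cvtColor(im,cv2.COLOR_RGB2HSV)
    return ~((h[...,0]>10)&(h[...,0]<35)&(h[...,1]>25)&(h[...,2]>150))
ims={'top':cv2.cvtColor(cv2.imread('pics/top0.png'),cv2.COLOR_BGR2RGB),'scene':cv2.cvtColor(cv2.imread('pics/scene0.png'),cv2.COLOR_BGR2RGB)}
S=8
def render(c,o,L,roi):
    x,y,w,hw,hd=o; ex=np.array([np.cos(w),np.sin(w)]);ey=np.array([-ex[1],ex[0]])
    u0,v0,u1,v1=roi; m=np.zeros(((v1-v0)*S,(u1-u0)*S),np.uint8)
    for x0,x1,b,z0,z1 in((-L-40,L+22,25,0,8),(L,L+6,12,8,27),(10-L-3,10-L,12,10,54),(-L-40,-L-40+hd,hw,8,48)):
        B=np.array([[*(np.array([x,y])+ex*a/1000+ey*q/1000),z/1000] for a in(x0,x1) for q in(-b,b) for z in(z0,z1)])
        p=((proj(c,B)-[u0,v0]+.5)*S).astype(np.int32)
        cv2.fillConvexPoly(m,cv2.convexHull(p),255)
    return cv2.resize(m,(u1-u0,v1-v0),interpolation=cv2.INTER_AREA)/255.
for n,x,y,w,L in(('c1',.5185,.1674,-.13,30),('c2',.5127,.083,-.07,36),('c3',.528,.248,-.1,42)):
    for cams in(('top',),('scene',),('top','scene')):
        T={}
        for c in cams:
            B=np.array([[x+a/1000*1.0,y+w*a/1000+b/1000,z/1000] for a in(-L-47,L+29) for b in(-33,33) for z in(0,48)])
            p=proj(c,B); u0,v0=np.floor(p.min(0)).astype(int);u1,v1=np.ceil(p.max(0)).astype(int)
            f=fg(ims[c]); nl,l=cv2.connectedComponents(f.astype(np.uint8)); 
            ctr=proj(c,[x,y,.01])[0].astype(int); lab=l[ctr[1],ctr[0]]
            T[c]=((u0,v0,u1,v1),(l==lab)[v0:v1,u0:u1].astype(float))
        def cost(q):
            o=(x+q[0]/1000,y+q[1]/1000,w+q[2]/100,16+q[3],14+q[4])
            return sum(np.abs(cv2.GaussianBlur(render(c,o,L,T[c][0])-T[c][1],(0,0),.7)).sum() for c in cams)
        r=minimize(cost,np.zeros(5),method='Nelder-Mead',options=dict(initial_simplex=np.vstack([np.zeros(5),3*np.eye(5)]),xatol=.02,fatol=.05))
        q=r.x; print(n,cams,'O',np.round([x+q[0]/1000,y+q[1]/1000],4),'yaw',round(w+q[2]/100,3),'house',q[3:].round(1),'cost',round(r.fun,1),'/',[int(T[c][1].sum()) for c in cams])
E
```

```text
p [ 0.4665 -0.0973  0.0691] yaw 0.341 z 0.0691 | tool x,y mm at final yaw: 17.2 -269.2 at current yaw 137.5 -232.1 roll 0.471
c1 ('top',) O [0.5194 0.1664] yaw -0.128 house [-1.3  1. ] cost 62.3 / [1168]
c1 ('scene',) O [0.5153 0.1743] yaw -0.159 house [-7.6 10.5] cost 857.2 / [1459]
c1 ('top', 'scene') O [0.5197 0.1671] yaw -0.137 house [-1.6  4.2] cost 999.8 / [1168, 1459]
c2 ('top',) O [0.514  0.0807] yaw -0.064 house [-0.3  1.8] cost 72.9 / [1266]
c2 ('scene',) O [0.5102 0.088 ] yaw -0.084 house [-6.   5.4] cost 983.5 / [1686]Traceback (most recent call last):
  File "<stdin>", line 30, in <module>
    res = _minimize_neldermead(fun, x0, args, callback, bounds=bounds,
                               **options)
    fxc = func(xc)
    fx = function(np.copy(x), *(wrapper_args + args))
  File "<stdin>", line 29, in cost
  File "<stdin>", line 29, in <genexpr>
  File "<stdin>", line 15, in render
  File "h.py", line 8, in proj
    k=eyes.calibration(c)
ValueError: time passes only in moves, steps and waits
```

>>> {"name": "servo_tool", "arguments": {
  "series": [
    [[0,-25,-10,0.118],[0,-25,-10,0.118],[0,-25,-10,0.118],[0,-25,0,0.117],[10,-29,0,0],[10,-29,0,0],[10,-29,0,0],[10,-29,0,0],[10,-29,0,0],[10,-25,0,0]]
  ]
}}

```text
t: 6.05
eef_pos: [0.5302, 0.1628, 0.0953]
ee_rot: [3.141, 0.0, -0.13]
force: [0.0, -0.7, -1.4]
width: 0.0274
gripper_force: 35.0
```

>>> {"name": "servo_tool", "arguments": {
  "series": [
    [[0,0,0,0],[0,0,0,0],[0,0,0,0],[0,0,0,0],[0,0,0,0],[0,0,0,0],[0,0,0,0],[0,0,0,0],[0,0,0,0],[0,0,0,0]]
  ]
}}

```text
t: 6.88
eef_pos: [0.5299, 0.161, 0.0957]
ee_rot: [-3.141, -0.0, -0.131]
force: [0.3, 0.7, -0.8]
width: 0.0273
gripper_force: 35.0
```

```bash
python3 - <<'E'
from h import *
to(.5374,.164,-.128)
s=telemetry.get_state(); p=s['eef_pos']; print(s['width'],s['gripper_force'])
K={c:eyes.calibration(c) for c in('top','scene')}
import pickle; pickle.dump(K,open('K.pkl','wb'))
w=s['ee_rot'][2]; ex=np.array([np.cos(w),np.sin(w),0])
vis=[]
for c in('top','scene'):
    im=grab(c).copy()
    for a in(-32.5,-2.5,27.5):
        q=proj(c,p+ex*a/1000+[0,0,.007])[0]; cv2.circle(im,(int(round(q[0])),int(round(q[1]))),1,(255,0,0),-1)
    o=proj(c,[.519,.167,.03])[0].astype(int); x0,y0=o[0]-55,o[1]-60
    vis.append(cv2.resize(im[y0:y0+100,x0:x0+100],(400,400),interpolation=cv2.INTER_CUBIC)); print(c,x0,y0)
cv2.imwrite('pics/hold1.png',cv2.cvtColor(np.hstack(vis),cv2.COLOR_RGB2BGR))
E
```

```text
p [0.5299 0.161  0.0957] yaw -0.131 z 0.0957 | tool x,y mm at final yaw: 7.0 -3.9 at current yaw 7.0 -4.0 roll -0.003
0.027320164791204353 34.97960329055786
top 150 205
scene 295 138
```

View pics/hold1.png

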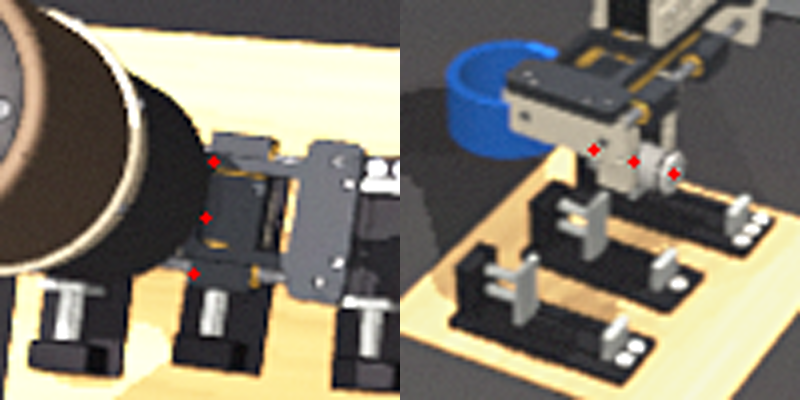

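The scene view shows the held cell about 1 px above my prediction, so the top camera's calibration is trusted. Now I'll shift, lower above the post, and start pushing.

>>> {"name": "servo_tool", "arguments": {
  "series": [
    [[4,-3,0,0],[3,-2,0,0],[0,0,15,0],[0,0,20,0],[0,0,15,0],[0,0,7,0],[0,0,0,0],[0,0,0,0],[0,0,0,0],[0,0,0,0]]
  ]
}}

```text
t: 7.82
eef_pos: [0.538, 0.1654, 0.039]
ee_rot: [-3.141, -0.001, -0.131]
force: [-0.9, 0.6, -1.9]
width: 0.0271
gripper_force: 35.0
```

>>> {"name": "servo_tool", "arguments": {
  "series": [
    [[-3,0,0,0],[-3,0,0,0],[-3,0,0,0],[-2,0,0,0],[-2,0,0,0],[0,0,0,0],[0,0,0,0],[0,0,0,0],[0,0,0,0],[0,0,0,0]]
  ]
}}

```text
t: 8.65
eef_pos: [0.525, 0.167, 0.0387]
ee_rot: [-3.141, -0.0, -0.131]
force: [4.7, -1.2, -1.9]
width: 0.0273
gripper_force: 35.0
```

```bash
cat >> h.py <<'E'
def cr(O,w,off=0):
    s=telemetry.get_state(); d=s['eef_pos'][:2]-O; 
    print('t',round(s['t'],2),'TCP in cradle x',(1000*d@[np.cos(w),np.sin(w)]).round(1),'y',(1000*d@[-np.sin(w),np.cos(w)]).round(1),'z',(s['eef_pos'][2]*1000).round(1),'yaw',s['ee_rot'][2].round(3),'F cradle',(s['force'][:2]@[np.cos(w),np.sin(w)]).round(1),s['force'].round(1),'w',s['width'].round(4),s['gripper_force'])
E
python3 -c "
from h import *
cr([.519,.1674],-.13)"
```

```text
Traceback (most recent call last):
  File "h.py", line 21, in cr
    print('t',round(s['t'],2),'TCP in cradle x',(1000*d@[np.cos(w),np.sin(w)]).round(1),'y',(1000*d@[-np.sin(w),np.cos(w)]).round(1),'z',(s['eef_pos'][2]*1000).round(1),'yaw',s['ee_rot'][2].round(3),'F cradle',(s['force'][:2]@[np.cos(w),np.sin(w)]).round(1),s['force'].round(1),'w',s['width'].round(4),s['gripper_force'])
                                                                                                                                                                                                                                                                                          ^^^^^^^^^^^^^^^^
AttributeError: 'float' object has no attribute 'round'
```

>>> {"name": "servo_tool", "arguments": {
  "series": [
    [[-2,0,0,0],[-2,0,0,0],[-1,0,0,0],[0,0,0,0],[0,0,0,0],[0,0,0,0],[0,0,0,0],[0,0,0,0],[0,0,0,0],[0,0,0,0]]
  ]
}}

```text
t: 9.48
eef_pos: [0.5202, 0.1676, 0.0387]
ee_rot: [-3.141, -0.001, -0.131]
force: [5.8, -1.6, -2.3]
width: 0.0272
gripper_force: 35.0
```

>>> {"name": "servo_tool", "arguments": {
  "series": [
    [[-1,0,0,0],[0,0,0,0],[0,0,0,0],[0,0,0,0],[0,0,0,0],[0,0,0,0],[0,0,0,0],[0,0,0,0],[0,0,0,0],[0,0,0,0]]
  ]
}}

```text
t: 10.32
eef_pos: [0.5193, 0.1678, 0.0388]
ee_rot: [-3.141, -0.001, -0.131]
force: [5.6, -1.7, -1.8]
width: 0.027
gripper_force: 35.0
```

>>> {"name": "servo_tool", "arguments": {
  "series": [
    [[-1,0,0,0],[0,0,0,0],[0,0,0,0],[0,0,0,0],[0,0,0,0],[0,0,0,0],[0,0,0,0],[0,0,0,0],[0,0,0,0],[0,0,0,0]]
  ]
}}

```text
t: 11.15
eef_pos: [0.5184, 0.1679, 0.0388]
ee_rot: [-3.141, -0.001, -0.131]
force: [6.0, -2.0, -1.5]
width: 0.0272
gripper_force: 35.0
```

>>> {"name": "servo_tool", "arguments": {
  "series": [
    [[-1,0,0,0],[0,0,0,0],[0,0,0,0],[0,0,0,0],[0,0,0,0],[0,0,0,0],[0,0,0,0],[0,0,0,0],[0,0,0,0],[0,0,0,0]]
  ]
}}

```text
t: 11.98
eef_pos: [0.5182, 0.1682, 0.0389]
ee_rot: [-3.141, -0.002, -0.13]
force: [9.7, -2.4, -4.1]
width: 0.0271
gripper_force: 35.0
```

>>> {"name": "servo_tool", "arguments": {
  "series": [
    [[1.8,0,0,0],[0,0,0,0],[0,0,4,0],[0,0,4,0],[0,0,4,0],[0,0,4,0],[0,0,3,0],[0,0,2,0],[0,0,0,0],[0,0,0,0]]
  ]
}}

```text
t: 12.82
eef_pos: [0.5204, 0.1682, 0.0209]
ee_rot: [-3.14, -0.004, -0.129]
force: [-2.1, -5.0, 26.9]
width: 0.0271
gripper_force: 35.0
```

>>> {"name": "servo_tool", "arguments": {
  "series": [
    [[0,0,1,0],[0,0,0.5,0],[0,0,0,0],[0,0,0,0],[0,0,0,0],[0,0,0,0],[0,0,0,0],[0,0,0,0],[0,0,0,0],[0,0,0,0]]
  ]
}}

```text
t: 13.65
eef_pos: [0.5205, 0.1681, 0.0205]
ee_rot: [-3.14, -0.004, -0.129]
force: [-5.4, -6.6, 40.8]
width: 0.0271
gripper_force: 35.0
```

Contact came about 5 mm early, which matches a board about 5 mm thick under the cradles. I'll relax the press, then release.

>>> {"name": "servo_tool", "arguments": {
  "series": [
    [[0,0,-1,0],[0,0,-0.5,0],[0,0,0,0],[0,0,0,0],[0,0,0,0],[0,0,0,0],[0,0,0,0],[0,0,0,0],[0,0,0,0],[0,0,0,0]]
  ]
}}

```text
t: 14.48
eef_pos: [0.5204, 0.1681, 0.0207]
ee_rot: [-3.14, -0.004, -0.129]
force: [-0.2, -5.1, 25.2]
width: 0.0272
gripper_force: 35.0
```

```bash
sed -i 's/,s\[.width.\].round(4)/,s["width"]/' h.py; python3 - <<'E'
from h import *
cr([.519,.1674],-.13)
im=grab('scene'); o=(342,192)
cv2.imwrite('pics/s2.png',cv2.cvtColor(cv2.resize(im[150:230,300:400],None,fx=7,fy=7,interpolation=cv2.INTER_CUBIC),cv2.COLOR_RGB2BGR))
E
```

```text
t 14.48 TCP in cradle x 1.3 y 0.9 z 20.7 yaw -0.129 F cradle 0.4 [-0.2 -5.1 25.2] w 0.02723344421072607 35.00317633152008
```

View pics/s2.png

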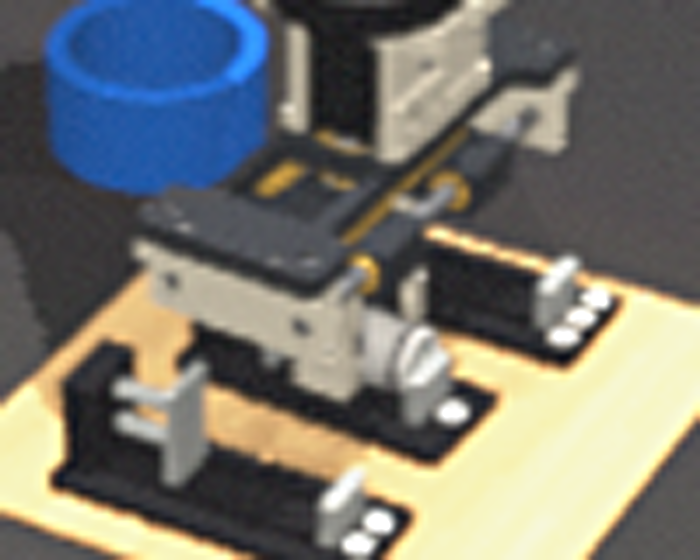

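The cell sits behind the post, low in the saddle. I'll release it and lift.

>>> {"name": "servo_tool", "arguments": {
  "series": [
    [[0,0,-0.7,0],[0,0,0,0],[0,0,0,0],[0,0,0,0],[0,0,0,0],[0,0,0,0],[0,0,0,0],[0,0,0,0],[0,0,0,0],[0,0,0,0]]
  ],
  "claw": 0
}}

```text
t: 15.37
eef_pos: [0.5184, 0.1676, 0.0182]
ee_rot: [3.141, 0.0, -0.131]
force: [0.2, 0.2, -0.7]
width: 0.0439
gripper_force: 0.0
```

>>> {"name": "servo_tool", "arguments": {
  "series": [
    [[0,0,-5,0],[0,0,-15,0],[0,0,-30,0],[0,0,-40,0],[0,35,-20,0],[0,40,0,0],[0,40,0,0],[0,40,0,0],[0,40,0,0],[0,40,0,0]]
  ],
  "claw": -0.3
}}

```text
t: 16.2
eef_pos: [0.4872, -0.067, 0.1291]
ee_rot: [-3.141, -0.001, -0.13]
force: [2.1, -1.2, -0.1]
width: 0.057
gripper_force: 0.0
```

```bash
cat > fit.py <<'E'
from h import *
import pickle,sys
from scipy.optimize import minimize
K=pickle.load(open('K.pkl','rb'))
def pj(c,P):
    k=K[c]; return cv2.projectPoints(np.float64(P).reshape(-1,1,3),k['rvec'],k['tvec'],k['mtx'],None)[0].reshape(-1,2)
def fg(im):
    h=cv2.cvtColor(im,cv2.COLOR_RGB2HSV)
    return ~((h[...,0]>10)&(h[...,0]<35)&(h[...,1]>25)&(h[...,2]>150))
S=8
ims={c:cv2.cvtColor(cv2.imread(f'pics/{c}0.png'),cv2.COLOR_BGR2RGB) for c in('top','scene')}
def render(c,o,L,roi):
    x,y,w,zb=o; ex=np.array([np.cos(w),np.sin(w)]);ey=np.array([-ex[1],ex[0]])
    u0,v0,u1,v1=roi; m=np.zeros(((v1-v0)*S,(u1-u0)*S),np.uint8)
    for x0,x1,b,z0,z1 in((-L-40,L+22,25,0,8),(L,L+6,12,8,27),(10-L-3,10-L,12,10,54),(-L-40,-L-25,15,8,48)):
        B=np.array([[*(np.array([x,y])+ex*a/1000+ey*q/1000),zb+z/1000] for a in(x0,x1) for q in(-b,b) for z in(z0,z1)])
        cv2.fillConvexPoly(m,cv2.convexHull(((pj(c,B)-[u0,v0]+.5)*S).astype(np.int32)),255)
    return cv2.resize(m,(u1-u0,v1-v0),interpolation=cv2.INTER_AREA)/255.
for n,x,y,w,L in(('c1',.5194,.1664,-.128,30),('c2',.514,.0807,-.064,36),('c3',.529,.247,-.1,42)):
  for zb in(0,.003,.006):
    c='top'
    B=np.array([[x+a/1000,y+w*a/1000+b/1000,z/1000] for a in(-L-47,L+29) for b in(-33,33) for z in(0,48)])
    p=pj(c,B); u0,v0=np.floor(p.min(0)).astype(int);u1,v1=np.ceil(p.max(0)).astype(int)
    l=cv2.connectedComponents(fg(ims[c]).astype(np.uint8))[1]; q=pj(c,[x,y,.01])[0].astype(int)
    T=(l==l[q[1],q[0]])[v0:v1,u0:u1].astype(float); roi=(u0,v0,u1,v1)
    f=lambda q:np.abs(cv2.GaussianBlur(render(c,(x+q[0]/1000,y+q[1]/1000,w+q[2]/100,zb),L,roi)-T,(0,0),.7)).sum()
    r=minimize(f,np.zeros(3),method='Nelder-Mead',options=dict(initial_simplex=np.vstack([np.zeros(3),3*np.eye(3)]),xatol=.05,fatol=.05)); q=r.x
    print(n,zb,np.round([x+q[0]/1000,y+q[1]/1000,w+q[2]/100],4),round(r.fun,1))
E
python3 fit.py; python3 - <<'E'
from h import *
im=grab('top'); grab('scene')
cv2.imwrite('pics/t3.png',cv2.cvtColor(cv2.resize(im[220:310,150:270],None,fx=6,fy=6,interpolation=cv2.INTER_CUBIC),cv2.COLOR_RGB2BGR))
to(.629,-.1244,.3735)
E
```

```text
c1 0 [ 0.5194  0.1664 -0.128 ] 62.3
c1 0.003 [ 0.519   0.1657 -0.1261] 68.3
c1 0.006 [ 0.5195  0.1651 -0.1296] 74.3
c2 0 [ 0.514   0.0807 -0.064 ] 72.8
c2 0.003 [ 0.5142  0.0803 -0.0538] 79.9
c2 0.006 [ 0.513   0.0802 -0.0647] 84.4
c3 0 [ 0.5296  0.2473 -0.0893] 85.9
c3 0.003 [ 0.5294  0.2458 -0.1026] 95.3
c3 0.006 [ 0.5295  0.2456 -0.0884] 99.9
p [ 0.4862 -0.0696  0.1286] yaw -0.136 z 0.1286 | tool x,y mm at final yaw: 113.0 103.1 at current yaw 148.9 35.0 roll -0.509
```

View pics/t3.png

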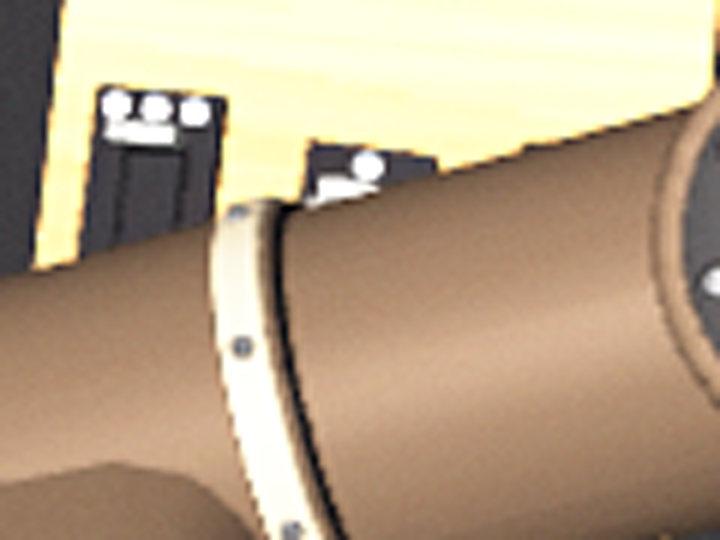

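>>> {"name": "servo_tool", "arguments": {
  "series": [
    [[20,0,0,-0.102],[20,0,0,-0.102],[20,0,0,-0.102],[20,0,0,-0.102],[20,0,0,-0.101],[3,16,0,0],[3,16,0,0],[3,16,0,0],[3,16,0,0],[3,14,0,0]]
  ]
}}

```text
t: 17.13
eef_pos: [0.6298, -0.1255, 0.1285]
ee_rot: [3.142, 0.0, 0.378]
force: [1.3, -0.3, 0.3]
width: 0.0571
gripper_force: 0.0
```

```bash
python3 - <<'E'
from h import *
to(.629,-.1244,.3735)
im=grab('top'); s=grab('scene')
a=cv2.resize(im[225:315,150:250],(440,396),interpolation=cv2.INTER_CUBIC);b=cv2.resize(s[165:235,310:390],(360,315),interpolation=cv2.INTER_CUBIC)
o=np.zeros((396,800,3),np.uint8);o[:,:440]=a;o[:315,440:]=b
cv2.imwrite('pics/t4.png',cv2.cvtColor(o,cv2.COLOR_RGB2BGR))
E
```

```text
p [ 0.6298 -0.1255  0.1285] yaw 0.378 z 0.1285 | tool x,y mm at final yaw: -0.4 -1.3 at current yaw -0.4 -1.3 roll 0.005
```

View pics/t4.png

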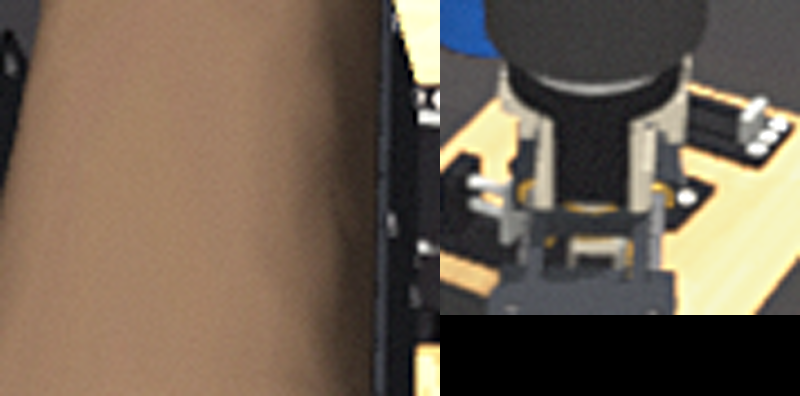

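>>> {"name": "servo_tool", "arguments": {
  "series": [
    [[0,-1,20,0],[0,0,30,0],[0,0,30,0],[0,0,25,0],[0,0,12,0],[0,0,4,0],[0,0,1,0],[0,0,0,0],[0,0,0,0],[0,0,0,0]]
  ]
}}

```text
t: 18.07
eef_pos: [0.63, -0.124, 0.0079]
ee_rot: [3.141, -0.003, 0.378]
force: [0.6, -0.5, 0.7]
width: 0.057
gripper_force: 0.0
```

>>> {"name": "servo_tool", "arguments": {
  "series": [
    [[0,0,0,0],[0,0,0,0],[0,0,0,0],[0,0,0,0],[0,0,0,0],[0,0,0,0],[0,0,-15,0],[-10,0,-30,0],[-35,0,-30,0],[-40,0,-15,0]]
  ],
  "claw": 1
}}

```text
t: 18.9
eef_pos: [0.556, -0.1538, 0.0952]
ee_rot: [3.14, -0.003, 0.38]
force: [0.7, -0.9, -0.8]
width: 0.0275
gripper_force: 34.9
```

>>> {"name": "servo_tool", "arguments": {
  "series": [
    [[-40,0,0,0.112],[-40,0,0,0.112],[-20,0,0,0.11],[0,0,0,0.11],[0,0,0,0],[0,0,0,0],[0,0,0,0],[0,0,0,0],[0,0,0,0],[0,0,0,0]]
  ]
}}

```text
t: 19.73
eef_pos: [0.4587, -0.1821, 0.0927]
ee_rot: [3.142, 0.001, -0.064]
force: [-0.3, 1.3, -1.1]
width: 0.0271
gripper_force: 34.9
```

```bash
python3 - <<'E'
from h import *
cr([.5140,.0807],-.064)
for c in('scene','top'):
    im=grab(c)
    for d in trace(c,'cell1')[:7]:
        ys,xs=np.nonzero(d['mask']); q=back(c,[[xs.mean(),ys.mean()]],.03)[0]
        print(c,round(d['conf'],2),xs.mean().round(1),ys.mean().round(1),len(xs),q[:2].round(4),im[d['mask']].mean(0).round())
    print('expected seat px',proj(c,[.519,.1674,.0227]).round(1),proj(c,[.519,.1674,.0277]).round(1))
    # where plate1 top is
    for d in recognise(c,'plate1')[:5]: print('plate',d['conf'],np.round(d['position'],4))
E
```

```text
t 19.73 TCP in cradle x -38.4 y -265.8 z 92.7 yaw -0.064 F cradle -0.3 [-0.3  1.3 -1.1] w 0.02707504832599107 34.8822283744812
scene 0.92 333.7 317.6 387 [ 0.66   -0.2346] [ 13. 217. 210.]
scene 0.88 228.0 324.1 446 [ 0.4704 -0.3442] [223. 221. 217.]
scene 0.73 350.1 197.9 209 [0.5178 0.1697] [212. 210. 204.]
scene 0.59 269.1 252.3 219 [ 0.432  -0.1177] [182. 178. 172.]
scene 0.37 322.3 162.5 803 [0.3659 0.3028] [ 39.  99. 181.]
expected seat px [[350.1 200.6]] [[350.2 199.1]]
plate 0.64 [0.4877 0.0825 0.0419]
plate 0.55 [0.5036 0.2483 0.0378]
plate 0.42 [ 0.4283 -0.4272  0.0248]
plate 0.41 [0.4901 0.1675 0.05  ]
top 0.69 379.0 209.8 390 [ 0.6453 -0.2208] [  4. 216. 212.]
top 0.56 329.7 338.0 343 [ 0.3613 -0.1095] [126.  65.  27.]
expected seat px [[206.  266.3]] [[205.6 266.1]]
plate 0.5 [0.4875 0.2469 0.0466]
```

```bash
python3 - <<'E'
from h import *
im=grab('scene'); x0,y0,s=315,170,8
raw=cv2.resize(im[y0:y0+55,x0:x0+50+20],None,fx=s,fy=s,interpolation=cv2.INTER_CUBIC)
ov=raw.copy(); w=-.13; ex=np.array([np.cos(w),np.sin(w),0]);ey=np.array([-ex[1],ex[0],0])
for zb,col in((0,(255,0,0)),(.005,(0,200,0))):
    for a in(-30,27.5):
        th=np.linspace(0,2*np.pi,40); P=[np.array([.519,.1674,.0227+zb])+ex*a/1000+.014*(np.cos(t)*ey+np.sin(t)*np.array([0,0,1])) for t in th]
        cv2.polylines(ov,[((proj('scene',P)-[x0,y0]+.5)*s).round().astype(np.int32)],True,col,1)
    P=[np.array([.519,.1674,zb])+ex*a/1000+ey*b/1000 for a,b in((-70,-25),(52,-25),(52,25),(-70,25))]
    cv2.polylines(ov,[((proj('scene',P)-[x0,y0]+.5)*s).round().astype(np.int32)],True,col,1)
o=np.hstack([raw,ov]); o=cv2.resize(o,(800,int(o.shape[0]*800/o.shape[1])),interpolation=cv2.INTER_AREA)
cv2.imwrite('pics/fin.png',cv2.cvtColor(o,cv2.COLOR_RGB2BGR))
E
```

```text
(no output)
```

View pics/fin.png

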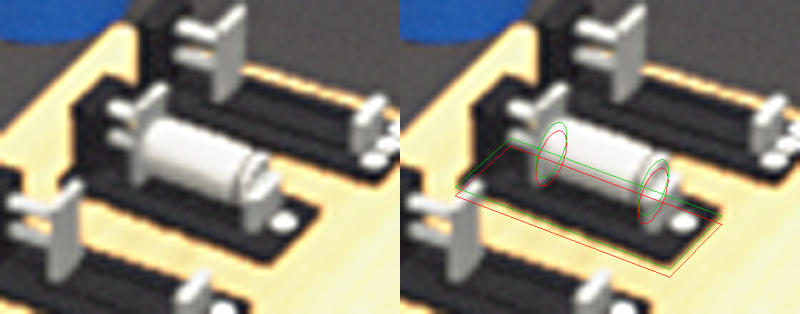

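The overlay shows cell1 lying flat between plate and post, and the base matches the green model, raised 5 mm. So cell1 is seated and the board is about 5 mm thick. Now cell2 goes to the two-pip cradle.

>>> {"name": "servo_tool", "arguments": {
  "series": [
    [[5,-30,0,0],[5,-30,0,0],[5,-30,0,0],[5,-30,0,0],[5,-30,0,0],[5,-30,0,0],[8,-30,0,0],[8,-25,0,0],[9,-20,0,0],[0,-10,0,0]]
  ]
}}

```text
t: 20.92
eef_pos: [0.5325, 0.081, 0.0932]
ee_rot: [-3.141, -0.001, -0.064]
force: [1.5, 0.6, -0.9]
width: 0.0273
gripper_force: 34.9
```

>>> {"name": "servo_tool", "arguments": {
  "series": [
    [[0,0,0,0],[0,0,0,0],[0,0,0,0],[0,0,0,0],[0,0,10,0],[0,0,10,0],[0,0,0,0],[0,0,0,0],[0,0,0,0],[0,0,0,0]]
  ]
}}

```text
t: 21.75
eef_pos: [0.5309, 0.0785, 0.0731]
ee_rot: [3.142, -0.0, -0.066]
force: [-0.8, 1.1, -0.4]
width: 0.0268
gripper_force: 34.9
```

```bash
python3 -c "
from h import *
cr([.5130,.0802],-.064)"
```

```text
t 21.75 TCP in cradle x 18.0 y -0.5 z 73.1 yaw -0.066 F cradle -0.8 [-0.8  1.1 -0.4] w 0.026808751325951882 34.882251620292664
```

Down to 42, then push 17 mm.

>>> {"name": "servo_tool", "arguments": {
  "series": [
    [[0,-0.5,11,0],[0,0,12,0],[0,0,8,0],[0,0,0,0],[0,0,0,0],[-4,0,0,0],[-4,0,0,0],[-4,0,0,0],[0,0,0,0],[0,0,0,0]]
  ]
}}

```text
t: 22.58
eef_pos: [0.5195, 0.0802, 0.0427]
ee_rot: [-3.141, -0.002, -0.065]
force: [4.6, -1.3, -2.4]
width: 0.0276
gripper_force: 34.9
```

>>> {"name": "servo_tool", "arguments": {
  "series": [
    [[-3,0,0,0],[-2,0,0,0],[0,0,0,0],[0,0,0,0],[0,0,0,0],[0,0,0,0],[0,0,0,0],[0,0,0,0],[0,0,0,0],[0,0,0,0]]
  ]
}}

```text
t: 23.42
eef_pos: [0.515, 0.0805, 0.0426]
ee_rot: [-3.141, -0.002, -0.065]
force: [4.4, -1.6, -1.2]
width: 0.0273
gripper_force: 34.9
```

>>> {"name": "servo_tool", "arguments": {
  "series": [
    [[-1,0,0,0],[0,0,0,0],[0,0,0,0],[0,0,0,0],[0,0,0,0],[0,0,0,0],[0,0,0,0],[0,0,0,0],[0,0,0,0],[0,0,0,0]]
  ]
}}

```text
t: 24.25
eef_pos: [0.5141, 0.0806, 0.0426]
ee_rot: [-3.141, -0.002, -0.065]
force: [4.8, -2.3, -1.0]
width: 0.0271
gripper_force: 34.9
```

>>> {"name": "servo_tool", "arguments": {
  "series": [
    [[-1.5,0,0,0],[0,0,0,0],[0,0,0,0],[0,0,0,0],[0,0,0,0],[0,0,0,0],[0,0,0,0],[0,0,0,0],[0,0,0,0],[0,0,0,0]]
  ]
}}

```text
t: 25.08
eef_pos: [0.5127, 0.0807, 0.0426]
ee_rot: [-3.141, -0.002, -0.065]
force: [6.1, -1.9, -1.2]
width: 0.0274
gripper_force: 34.9
```

>>> {"name": "servo_tool", "arguments": {
  "series": [
    [[-1,0,0,0],[0,0,0,0],[0,0,0,0],[0,0,0,0],[0,0,0,0],[0,0,0,0],[0,0,0,0],[0,0,0,0],[0,0,0,0],[0,0,0,0]]
  ]
}}

```text
t: 25.92
eef_pos: [0.5118, 0.0807, 0.0427]
ee_rot: [-3.141, -0.002, -0.065]
force: [6.8, -1.9, -2.5]
width: 0.0272
gripper_force: 34.9
```

>>> {"name": "servo_tool", "arguments": {
  "series": [
    [[-1,0,0,0],[0,0,0,0],[0,0,0,0],[0,0,0,0],[0,0,0,0],[0,0,0,0],[0,0,0,0],[0,0,0,0],[0,0,0,0],[0,0,0,0]]
  ]
}}

```text
t: 26.75
eef_pos: [0.511, 0.0808, 0.0427]
ee_rot: [-3.141, -0.003, -0.065]
force: [6.8, -2.6, -2.4]
width: 0.027
gripper_force: 34.9
```

>>> {"name": "servo_tool", "arguments": {
  "series": [
    [[-0.8,0,0,0],[0,0,0,0],[0,0,0,0],[0,0,0,0],[0,0,0,0],[0,0,0,0],[0,0,0,0],[0,0,0,0],[0,0,0,0],[0,0,0,0]]
  ]
}}

```text
t: 27.58
eef_pos: [0.5109, 0.081, 0.0429]
ee_rot: [-3.14, -0.004, -0.065]
force: [9.6, -3.4, -3.5]
width: 0.027
gripper_force: 34.9
```

>>> {"name": "servo_tool", "arguments": {
  "series": [
    [[1.7,0.5,0,0],[0,0,0,0],[0,0,4,0],[0,0,4,0],[0,0,4,0],[0,0,4,0],[0,0,3,0],[0,0,0,0],[0,0,0,0],[0,0,0,0]]
  ]
}}

```text
t: 28.42
eef_pos: [0.5122, 0.0808, 0.0237]
ee_rot: [-3.14, -0.003, -0.065]
force: [7.5, 0.3, -2.5]
width: 0.0271
gripper_force: 34.9
```

>>> {"name": "servo_tool", "arguments": {
  "series": [
    [[0,0,1,0],[0,0,0.5,0],[0,0,0,0],[0,0,0,0],[0,0,0,0],[0,0,0,0],[0,0,0,0],[0,0,0,0],[0,0,0,0],[0,0,0,0]]
  ]
}}

```text
t: 29.25
eef_pos: [0.5123, 0.0808, 0.0225]
ee_rot: [-3.14, -0.004, -0.065]
force: [5.8, -0.9, 0.9]
width: 0.0274
gripper_force: 34.9
```

>>> {"name": "servo_tool", "arguments": {
  "series": [
    [[0,0,0.7,0],[0,0,0,0],[0,0,0,0],[0,0,0,0],[0,0,0,0],[0,0,0,0],[0,0,0,0],[0,0,0,0],[0,0,0,0],[0,0,0,0]]
  ]
}}

```text
t: 30.08
eef_pos: [0.5125, 0.0808, 0.0219]
ee_rot: [-3.14, -0.004, -0.065]
force: [5.9, -0.5, 2.0]
width: 0.0267
gripper_force: 34.9
```

>>> {"name": "servo_tool", "arguments": {
  "series": [
    [[0,0,0,0],[0,0,0,0],[0,0,0,0],[0,0,0,0],[0,0,0,0],[0,0,0,0],[0,0,0,0],[0,0,0,0],[0,0,0,0],[0,0,0,0]]
  ],
  "claw": 0
}}

```text
t: 30.92
eef_pos: [0.5102, 0.0799, 0.0208]
ee_rot: [3.142, 0.0, -0.066]
force: [0.4, -0.5, -0.2]
width: 0.0441
gripper_force: 0.0
```

>>> {"name": "servo_tool", "arguments": {
  "series": [
    [[0,0,-5,0],[0,0,-15,0],[0,0,-30,0],[0,0,-30,0],[0,20,-20,0],[0,40,0,0],[0,40,0,0],[0,40,0,0],[0,40,0,0],[0,40,0,0]]
  ]
}}

```text
t: 31.75
eef_pos: [0.4953, -0.1413, 0.1216]
ee_rot: [-3.141, -0.001, -0.065]
force: [0.8, -0.6, -0.4]
width: 0.0436
gripper_force: 0.0
```

>>> {"name": "servo_tool", "arguments": {
  "series": [
    [[-5,40,0,0.1],[-5,40,0,0.1],[-5,40,0,0.1],[-5,40,0,0.1],[-5,20,0,0.079],[0,0,0,0],[0,0,0,0],[0,0,0,0],[0,0,0,0],[0,0,0,0]]
  ],
  "claw": -0.3
}}

```text
t: 32.58
eef_pos: [0.4294, -0.3056, 0.121]
ee_rot: [-3.142, -0.0, -0.543]
force: [-0.6, 0.2, 0.3]
width: 0.0571
gripper_force: 0.0
```

```bash
python3 - <<'E'
from h import *
w3=np.radians(-31)
to(.4566,-.334,w3)
for c in('scene','top'):
    im=grab(c,f'chk2_{c}.png')
    for d in trace(c,'cell1')[:8]:
        m=d['mask'];ys,xs=np.nonzero(m)
        P=back(c,np.c_[xs,ys],.03 if xs.mean()<380 and ys.mean()<235 and im[m].mean()>190 else .014)[:,:2]*1000
        ce,sz,a=cv2.minAreaRect(P.astype(np.float32))
        print(c,round(d['conf'],2),xs.mean().round(1),ys.mean().round(1),len(xs),np.round(ce,1),np.round(sz,1),round(a,1),im[m].mean(0).round())
for n,O,w in(('1',[.5195,.1655],-.13),('2',[.513,.0802],-.062)):
    print(n,'seat px scene/top',[proj(c,[*O,.0277]).round(1).tolist() for c in('scene','top')])
E
```

```text
p [ 0.4294 -0.3056  0.121 ] yaw -0.543 z 0.121 | tool x,y mm at final yaw: 37.9 10.4 at current yaw 37.9 10.3 roll -0.002
scene 0.97 333.0 317.8 428 [ 652.2 -223.2] [72. 36.] 31.6 [ 14. 211. 205.]
scene 0.63 351.0 198.2 202 [517.2 169.5] [44.8 66.4] 83.0 [214. 211. 206.]
scene 0.58 228.2 324.0 466 [ 458.4 -331.8] [ 28.7 101.4] 58.6 [215. 212. 207.]
scene 0.54 247.3 250.1 177 [ 367.7 -117.8] [64.  29.9] 84.9 [104.  69.  44.]
scene 0.5 335.3 215.7 279 [513.3  80.3] [43.5 78.6] 84.8 [212. 210. 205.]
top 0.95 243.7 268.6 348 [515.4  83.8] [26.8 68.7] 85.3 [242. 240. 238.]
top 0.72 204.5 266.2 306 [520.2 172.7] [27.8 58.8] 86.3 [236. 234. 232.]
top 0.71 378.9 209.2 363 [ 649.4 -222. ] [70.4 28.7] 29.9 [  2. 219. 213.]
top 0.17 208.9 273.9 777 [509.4 165.6] [ 50.6 121.6] 81.8 [89. 86. 88.]
1 seat px scene/top [[[350.1, 199.5]], [[206.4, 265.9]]]
2 seat px scene/top [[[334.6, 216.2]], [[244.5, 268.7]]]
```

```bash
python3 - <<'E'
from h import *
g=cv2.cvtColor(cv2.imread('pics/chk2_top.png'),cv2.COLOR_BGR2GRAY).astype(float)
for n,O,w,h in(('1',[.5195,.1655],-.129,30),('2',[.513,.0802],-.062,36)):
    w_=[]
    p=proj('top',[[O[0]+a*np.cos(w),O[1]+a*np.sin(w),.0277] for a in(-h/1000+.006,h/1000-.008)])
    v0,v1=sorted(p[:,1]); L=[];Rr=[];B=[]
    for v in range(int(v0)+1,int(v1)):
        uc=int(round(np.interp(v,p[::-1,1],p[::-1,0]) if p[0,1]>p[1,1] else np.interp(v,p[:,1],p[:,0])))
        r=g[v,uc-14:uc+26]; 
        def cross(i,step):
            while 0<i+step<len(r) and r[i+step]>130: i+=step
            return i+step*(r[i]-130)/(r[i]-r[i+step]) if 0<i+step<len(r) else np.nan
        L.append((uc-14+cross(14,-1),v));Rr.append((uc-14+cross(14,1),v))
    L,Rr=np.array(L),np.array(Rr); M=(L+Rr)/2
    ok=~np.isnan(M[:,0]); M=M[ok]; wd=(Rr-L)[ok,0]
    P=back('top',M,.0277)[:,:2]; sl,ic=np.polyfit(P[:,0],P[:,1],1)
    print(n,'axis yaw',round(np.arctan(sl),3),'y at O',round(sl*O[0]+ic,4),'width px',wd.round(1).tolist())
    print('  mids',M[:,0].round(1).tolist())
E
```

```text
1 axis yaw -0.122 y at O 0.1703 width px [11.9, 12.6, 12.5, 12.7, 12.5, 12.7, 12.5]
  mids [205.3, 205.6, 205.3, 204.5, 204.5, 203.6, 203.5]
2 axis yaw -0.069 y at O 0.0823 width px [12.3, 12.6, 12.5, 12.4, 12.5, 12.7, 12.7, 12.6, 12.6, 12.5, 12.5, 12.5, 12.5, 12.4, 12.6, 12.5, 12.5, 12.7, 12.7, 12.7, 12.6, 12.6, 12.4, 12.4, 12.4]
  mids [244.5, 244.5, 244.4, 244.3, 244.2, 244.0, 244.0, 243.9, 243.8, 243.7, 243.7, 243.6, 243.5, 243.5, 243.4, 243.3, 243.1, 243.0, 242.9, 242.9, 242.8, 242.7, 242.6, 242.6, 242.5]
```

```bash
python3 - <<'E'
from h import *
g=cv2.cvtColor(cv2.imread('pics/chk2_top.png'),cv2.COLOR_BGR2GRAY)
print('c1');
for v in range(243,290): print(v,' '.join(f'{x:3d}' for x in g[v,190:226]))
E
```

```text
c1
243 243 242 242 242 242 242 242 242 242 245 237 170 120 195 215 211 239 247 246 246 244 245 244 246 247 246 246 246 245 246 246 245 244 245 245 245
244 243 243 243 242 241 242 242 241 241 244 237 148  51  54  61  60  56  89 102  84 111 180 208 238 246 246 246 245 245 245 245 246 246 245 244 243
245 243 243 243 242 242 242 241 241 242 245 211  73  58  62  65  61  64  64  54  91 175 202 138  68  54  91 104  90 125 194 215 238 246 247 246 244
246 244 243 244 243 243 242 242 241 242 245 216  79  63  65  63  67  66  63  69 231 255 255 255 154  56  62  65  59  62  60  64  71 103 237 247 245
247 246 246 246 245 245 244 244 244 244 247 215  80  59  64  66  65  60  60 114 255 255 255 255 246  56  66  67  71  68  67  66  70  42 235 247 245
248 247 247 247 247 246 246 246 245 247 247 208  56  60  58  60  55  59  51 102 255 255 255 255 228  55  69  69  72  70  67  69  70  53 234 247 245
249 245 246 245 246 245 246 245 246 248 241 166  58  57 133 159 157 156 132  84 162 255 255 235  92  58  66  67  69  69  67  68  55  81 235 246 245
250 245 245 245 245 245 245 245 244 246 239 156  52  54 246 2
[... 5158 characters left out ...]
  48 238 255 255 215 171 117  38  30  40  42  43  37  57  73  69  71  28 172 245 247 246 245 245 244 244 244
286 248 249 250 250 234  61  61  64  65  46 234 255 255 202 166 115  23  32  59  70  70  55  64  71  66  74  39 199 247 248 247 246 246 246 246 245
287 247 247 249 249 217  57  61  64  62  68 238 255 255 196 164 113  26  35  57  72  72  70  69  68  68  67  53 245 250 248 247 247 247 247 247 246
288 247 248 248 226  88  46  57  57  49  74 230 255 255 192 160 103  25  34  59  70  70  68  70  69  68  64  60 246 250 249 249 249 249 248 248 248
289 248 249 244 165  46  53  47  46  40  54 116 203 193 142 108  60  26  30  56  66  69  72  71  68  68  54 105 246 251 250 249 249 249 249 249 249
```

```bash
python3 - <<'E'
from h import *
g=cv2.cvtColor(cv2.imread('pics/chk2_top.png'),cv2.COLOR_BGR2GRAY)
for v in list(range(247,257))+[262,265,268,272,276]: print(v,' '.join(f'{x:3d}' for x in g[v,230:264]))
# predicted px for model with zb=5.5mm
for n,O,w,L in(('1',[.5195,.1651],-.129,30),('2',[.513,.0802],-.064,36)):
    O=np.array(O);ex=np.array([np.cos(w),np.sin(w)]);ey=np.array([-ex[1],ex[0]])
    f=lambda x,y,z: proj('top',[*(O+ex*x/1000+ey*y/1000),.0055+z/1000])[0].round(1).tolist()
    print(n,'post',f(L+3,0,27),'axis0',f(0,0,22.7),'axis+15',f(15,0,22.7),'rib-11',f(0,-11,12),'left edge',f(0,25,8),'right edge bottom',f(0,-25,0),'plate -L top',f(-L,0,54))
E
```

```text
247 245 244 244 244 244 247 221  85  68  70  64 107 255 255 255 255 239  47 240 255 255 255 255 152  67  70  74  78  48 229 244 241 240 240
248 244 244 244 244 244 247 221  89  67  67  58  47 255 255 255 255 155  48 160 255 255 255 248  80  70  69  74  78  58 231 245 243 242 242
249 243 243 244 244 244 247 220  82  65  62 135 190 217 205 198 176 153 132 107 227 255 249 125  66  68  73  71  72  81 235 246 243 243 243
250 244 245 245 245 246 247 216  66  64  59 249 255 255 255 255 255 255 255 249 247 246 185  60  67  72  71  68  73  89 234 246 244 243 243
251 244 246 246 246 247 249 218  59  66  59 236 255 255 255 255 255 255 255 255 255 255 255  69  71  72  73  73  66 128 236 245 243 242 242
252 242 243 243 243 244 247 206  62  66  62 170 246 250 253 255 255 255 255 255 255 255 247  71  71  76  75  75  67 124 236 246 243 243 242
253 242 241 241 241 242 232 151  68  64 122 178 215 213 230 255 255 252 218 188 185 168 124  54  59  74  71  73  54 123 240 247 245 245 245
254 243 243 243 243 245 234 149  63  66 184 244 255 255 255 255 255 255 255 255 233 176 102  37  56  73  74  74  47 135 
[... 647 characters left out ...]
 253 249 241 208 118  30  59  72  77  75  41 184 247 249 247 247 248 249
272 246 245 246 249 225  83  59 123 234 252 254 255 255 255 255 254 252 246 235 186  88  28  56  75  74  72  48 238 248 246 245 245 246 247
276 243 242 245 248 213  60  58 196 248 253 254 255 255 255 255 254 250 243 219 152  61  61  73  74  74  67 101 244 249 247 247 246 248 248
1 post [208.4, 251.1] axis0 [206.5, 265.8] axis+15 [207.6, 259.2] rib-11 [212.4, 266.8] left edge [197.1, 264.9] right edge bottom [219.6, 268.0] plate -L top [201.2, 278.4]
2 post [245.6, 251.2] axis0 [244.4, 268.7] axis+15 [245.0, 262.0] rib-11 [250.0, 269.4] left edge [234.4, 268.5] right edge bottom [256.9, 270.2] plate -L top [240.9, 284.3]
```

Measured against the cradle, cell1 sits about 3 mm toward +y, riding on one rib and held by friction, so it probably isn't seated. To keep the order I'll lift cell2 a few mm out of its seat, centre cell1, then put cell2 back down.

>>> {"name": "servo_tool", "arguments": {
  "series": [
    [[0,-35,0,-0.12],[0,-35,0,-0.12],[0,-35,0,-0.12],[0,-35,0,-0.118],[4,-40,0,0],[4,-40,0,0],[4,-40,0,0],[4,-40,0,0],[4,-40,0,0],[4,-40,0,0]]
  ],
  "claw": 0
}}

```text
t: 33.62
eef_pos: [0.5182, 0.0636, 0.1211]
ee_rot: [-3.141, -0.0, -0.066]
force: [1.2, -1.0, -0.0]
width: 0.0436
gripper_force: 0.0
```

>>> {"name": "servo_tool", "arguments": {
  "series": [
    [[0,-10,0,0],[0,0,0,0],[0,0,0,0],[0,0,0,0],[0,0,0,0],[0,0,0,0],[0,0,0,0],[0,0,0,0],[0,0,0,0],[0,0,0,0]]
  ]
}}

```text
t: 34.45
eef_pos: [0.5189, 0.0709, 0.1209]
ee_rot: [-3.142, -0.0, -0.067]
force: [0.2, -0.0, -0.7]
width: 0.0437
gripper_force: 0.0
```

```bash
python3 -c "
from h import *
to(.5115,.0802,-.065)"
```

```text
p [0.5189 0.0709 0.1209] yaw -0.067 z 0.1209 | tool x,y mm at final yaw: -8.0 -8.8 at current yaw -8.1 -8.8 roll -0.002
```

>>> {"name": "servo_tool", "arguments": {
  "series": [
    [[-4,-5,15,0],[-4,-4,25,0],[0,0,25,0],[0,0,20,0],[0,0,10,0],[0,0,3.5,0],[0,0,0,0],[0,0,0,0],[0,0,0,0],[0,0,0,0]]
  ]
}}

```text
t: 35.28
eef_pos: [0.5123, 0.081, 0.0234]
ee_rot: [-3.141, -0.002, -0.067]
force: [0.0, 0.4, 0.0]
width: 0.044
gripper_force: 0.0
```

>>> {"name": "servo_tool", "arguments": {
  "series": [
    [[0,0,0,0],[0,0,0,0],[0,0,0,0],[0,0,0,0],[0,0,0,0],[0,0,-2,0],[0,0,-2,0],[0,0,-2,0],[0,0,-1,0],[0,0,0,0]]
  ],
  "claw": 1
}}

```text
t: 36.12
eef_pos: [0.5118, 0.0807, 0.0296]
ee_rot: [-3.141, -0.001, -0.067]
force: [2.6, -0.1, -1.8]
width: 0.027
gripper_force: 35.0
```

>>> {"name": "servo_tool", "arguments": {
  "series": [
    [[0,0,0,0],[0,0,0,0],[0,0,0,0],[0,0,0,0],[0,0,-10,0],[0,0,-25,0],[0,0,-25,0],[0,0,-20,0],[0,-20,0,0],[0,-20,0,0]]
  ],
  "claw": 0
}}

```text
t: 36.95
eef_pos: [0.5151, 0.1209, 0.112]
ee_rot: [-3.139, -0.003, -0.068]
force: [-0.7, -0.2, 0.4]
width: 0.0436
gripper_force: 0.0
```

```bash
python3 - <<'E'
from h import *
to(.5195,.1651,-.129)
for c in('scene',):
    im=grab(c,'chk3.png')
    for d in trace(c,'cell1')[:8]:
        m=d['mask'];ys,xs=np.nonzero(m)
        if xs.mean()>300 and ys.mean()<240: print(c,round(d['conf'],2),xs.mean().round(1),ys.mean().round(1),len(xs),ys.min(),ys.max(),xs.min(),xs.max(),im[m].mean(0).round())
# column brightness change of cell2 top edge between chk2_scene and chk3
a=cv2.cvtColor(cv2.imread('pics/chk2_scene.png'),cv2.COLOR_BGR2GRAY);b=cv2.cvtColor(cv2.imread('pics/chk3.png'),cv2.COLOR_BGR2GRAY)
for u in(330,336,342): print(u,a[196:230,u].tolist(),'\n   ',b[196:230,u].tolist())
E
```

```text
p [0.5151 0.1209 0.112 ] yaw -0.068 z 0.112 | tool x,y mm at final yaw: -1.3 -44.4 at current yaw 1.4 -44.4 roll 0.061
scene 0.76 335.7 213.9 263 206 222 323 348 [191. 187. 180.]
scene 0.62 350.6 198.0 209 191 205 340 362 [191. 187. 179.]
330 [33, 38, 35, 36, 37, 56, 54, 36, 76, 204, 249, 241, 237, 246, 247, 247, 246, 245, 242, 233, 211, 181, 151, 124, 50, 36, 38, 53, 55, 51, 35, 94, 216, 247] 
    [41, 29, 34, 38, 39, 39, 40, 35, 74, 162, 207, 188, 197, 204, 204, 202, 196, 190, 181, 167, 151, 122, 51, 39, 31, 36, 38, 44, 37, 40, 37, 66, 176, 242]
336 [57, 39, 42, 32, 39, 51, 43, 57, 55, 39, 49, 167, 248, 242, 237, 245, 247, 247, 247, 246, 243, 236, 219, 188, 164, 137, 58, 31, 40, 54, 56, 52, 38, 68] 
    [52, 34, 40, 38, 37, 42, 40, 39, 40, 33, 38, 113, 205, 204, 195, 203, 204, 203, 196, 191, 183, 170, 155, 123, 56, 32, 43, 36, 39, 48, 56, 56, 31, 72]
342 [229, 205, 172, 146, 116, 48, 30, 45, 42, 58, 54, 47, 36, 125, 234, 241, 236, 245, 247, 248, 249, 250, 241, 216, 185, 155, 135, 111, 47, 30, 41, 54, 58, 56] 
    [188, 175, 165, 147, 118, 51, 35, 36, 42, 40, 39, 39, 34, 99, 209, 255, 248, 247, 248, 248, 235, 223, 178, 150, 126, 94, 40, 38, 39, 38, 38, 50, 54, 52]
```

```bash
python3 - <<'E'
from h import *
w=-.066;ex=np.array([np.cos(w),np.sin(w),0]);ey=np.array([-ex[1],ex[0],0])
for yo,zo in((0,0),(0,6),(1,0),(0,-3)):
    P=[np.array([.513,.0802,.0282+zo/1000])+ey*yo/1000+ex*a/1000+.014*(np.cos(t)*ey+np.sin(t)*np.array([0,0,1])) for t in np.linspace(0,6.283,40) for a in(-36,33.5)]
    h=cv2.convexHull(((proj('scene',P)+.5)*16).astype(np.int32)); m=np.zeros((480*16//1,640*16),np.uint8); cv2.fillConvexPoly(m,h,1)
    for u in(330,336,342):
        c=np.nonzero(m[:,u*16+8])[0]; print((yo,zo),u,'rows',c.min()/16-.5,c.max()/16-.5)
E
```

```text
(0, 0) 330 rows 208.8125 220.0
(0, 0) 336 rows 210.8125 222.0625
(0, 0) 342 rows 212.875 224.125
(0, 6) 330 rows 207.0 218.25
(0, 6) 336 rows 209.0 220.3125
(0, 6) 342 rows 211.0 222.375
(1, 0) 330 rows 208.5625 219.75
(1, 0) 336 rows 210.5625 221.8125
(1, 0) 342 rows 212.5625 223.875
(0, -3) 330 rows 209.75 220.9375
(0, -3) 336 rows 211.75 223.0
(0, -3) 342 rows 213.75 225.0625
```

Cell2 is raised about 6 mm and stays there. Next I'll centre cell1.

>>> {"name": "servo_tool", "arguments": {
  "series": [
    [[0,-20,0,0.061],[-1,-20,0,0],[0,0,15,0],[0,0,20,0],[0,0,10,0],[0,0,0,0],[0,0,0,0],[0,0,0,0],[0,0,0,0],[0,0,0,0]]
  ]
}}

```text
t: 37.88
eef_pos: [0.5176, 0.1606, 0.0653]
ee_rot: [-3.141, -0.001, -0.128]
force: [0.1, -0.5, -0.6]
width: 0.0437
gripper_force: 0.0
```

```bash
python3 -c "
from h import *
to(.5185,.1652,-.129)"
```

```text
p [0.5176 0.1606 0.0653] yaw -0.128 z 0.0653 | tool x,y mm at final yaw: 0.3 -4.7 at current yaw 0.3 -4.7 roll 0.001
```

>>> {"name": "servo_tool", "arguments": {
  "series": [
    [[0,-4.7,10,0],[0,0,15,0],[0,0,12,0],[0,0,6,0],[0,0,0,0],[0,0,0,0],[0,0,0,0],[0,0,0,0],[0,0,0,0],[0,0,0,0]]
  ]
}}

```text
t: 38.72
eef_pos: [0.518, 0.1653, 0.0219]
ee_rot: [-3.141, -0.001, -0.128]
force: [-1.0, -0.8, -0.5]
width: 0.0438
gripper_force: 0.0
```

>>> {"name": "servo_tool", "arguments": {
  "series": [
    [[0,0,0,0],[0,0,0,0],[0,0,0,0],[0,0,0,0],[0,0,0,0],[0,0,0,0],[0,0,0,0],[0,0,0,0],[0,0,0,0],[0,0,0,0]]
  ],
  "claw": 1,
  "grip_force": 15
}}

```text
t: 39.55
eef_pos: [0.5179, 0.1658, 0.0214]
ee_rot: [-3.141, -0.001, -0.128]
force: [-2.2, 5.3, 0.7]
width: 0.0272
gripper_force: 15.0
```

>>> {"name": "servo_tool", "arguments": {
  "series": [
    [[0,0,1,0],[0,0,1,0],[0,0,0,0],[0,0,0,0],[0,0,0,0],[0,0,0,0],[0,0,0,0],[0,0,0,0],[0,0,0,0],[0,0,0,0]]
  ]
}}

```text
t: 40.38
eef_pos: [0.5178, 0.1652, 0.0199]
ee_rot: [-3.141, -0.0, -0.127]
force: [-3.6, 2.5, 7.1]
width: 0.0277
gripper_force: 15.0
```

>>> {"name": "servo_tool", "arguments": {
  "series": [
    [[0,0,1,0],[0,0,0,0],[0,0,0,0],[0,0,0,0],[0,0,0,0],[0,0,0,0],[0,0,0,0],[0,0,0,0],[0,0,0,0],[0,0,0,0]]
  ]
}}

```text
t: 41.22
eef_pos: [0.5179, 0.1652, 0.0195]
ee_rot: [-3.141, -0.001, -0.127]
force: [-5.4, 2.7, 14.2]
width: 0.0272
gripper_force: 15.0
```

>>> {"name": "servo_tool", "arguments": {
  "series": [
    [[0,0,-0.5,0],[0,0,0,0],[0,0,0,0],[0,0,0,0],[0,0,-10,0],[0,0,-20,0],[0,0,-20,0],[0,20,0,-0.062],[0,30,0,0],[0,32,0,0]]
  ],
  "claw": 0
}}

```text
t: 42.05
eef_pos: [0.5113, 0.0834, 0.0699]
ee_rot: [-3.141, -0.001, -0.063]
force: [0.1, -0.1, 0.9]
width: 0.0435
gripper_force: 0.0
```

```bash
python3 - <<'E'
from h import *
g=cv2.cvtColor(grab('top'),cv2.COLOR_RGB2GRAY)
to(.5118,.0802,-.066)
for v in(259,262,265,270,275): print(v,g[v,190:226].tolist())
b=cv2.cvtColor(grab('scene','chk4.png'),cv2.COLOR_RGB2GRAY);a=cv2.cvtColor(cv2.imread('pics/chk2_scene.png'),cv2.COLOR_BGR2GRAY)
for u in(344,349,354): print(u,a[185:215,u].tolist(),'\n   ',b[185:215,u].tolist())
E
```

```text
p [0.5091 0.0786 0.0692] yaw -0.066 z 0.0692 | tool x,y mm at final yaw: 2.6 -1.8 at current yaw 2.6 -1.8 roll -0.0
259 [128, 125, 129, 128, 127, 126, 127, 129, 129, 130, 136, 136, 135, 136, 135, 133, 134, 134, 134, 133, 131, 130, 126, 125, 124, 85, 162, 202, 199, 183, 153, 103, 63, 50, 53, 54]
262 [128, 125, 127, 128, 129, 128, 129, 131, 127, 132, 131, 132, 132, 133, 132, 130, 133, 130, 127, 128, 123, 120, 113, 99, 146, 190, 198, 188, 166, 120, 90, 64, 51, 49, 51, 54]
265 [122, 123, 122, 122, 124, 124, 124, 125, 120, 84, 83, 110, 124, 130, 133, 133, 125, 122, 115, 114, 110, 96, 143, 189, 200, 197, 175, 130, 89, 58, 48, 52, 52, 54, 51, 51]
270 [114, 116, 119, 119, 123, 122, 123, 126, 93, 112, 153, 163, 122, 102, 108, 92, 114, 156, 188, 203, 198, 182, 157, 124, 83, 58, 53, 54, 56, 54, 54, 53, 54, 53, 59, 54]
275 [99, 105, 101, 100, 103, 99, 111, 125, 136, 179, 202, 191, 187, 185, 186, 175, 144, 118, 101, 79, 58, 51, 54, 55, 55, 54, 55, 53, 52, 57, 53, 53, 56, 53, 54, 51]
344 [127, 90, 70, 67, 64, 138, 252, 253, 248, 246, 244, 237, 225, 198, 163, 144, 111, 42, 39, 44, 45, 55, 55, 45, 43, 158, 248, 242, 238, 248] 
    [143, 139, 144, 151, 112, 114, 163, 235, 225, 184, 181, 193, 193, 189, 178, 168, 149, 117, 53, 31, 36, 41, 39, 28, 41, 122, 242, 252, 233, 193]
349 [38, 43, 55, 48, 58, 42, 54, 170, 255, 250, 247, 246, 244, 238, 226, 190, 167, 143, 85, 39, 47, 43, 46, 61, 56, 39, 65, 174, 244, 240] 
    [39, 45, 51, 48, 56, 47, 40, 126, 240, 246, 202, 198, 203, 203, 199, 189, 178, 164, 150, 121, 52, 34, 38, 45, 48, 37, 60, 146, 218, 196]
354 [146, 136, 90, 44, 36, 52, 54, 42, 85, 216, 255, 249, 247, 247, 246, 241, 229, 193, 166, 143, 79, 40, 43, 39, 50, 56, 54, 33, 74, 186] 
    [150, 135, 88, 42, 35, 54, 54, 42, 42, 141, 241, 215, 206, 229, 216, 228, 223, 216, 176, 143, 130, 93, 40, 35, 47, 52, 54, 33, 67, 176]
```

Cell1's lower edge dropped about 1.5 px, which matches sliding into the saddle. Now I'll lower cell2 back down.

>>> {"name": "servo_tool", "arguments": {
  "series": [
    [[2.6,-1.8,10,0],[0,0,15,0],[0,0,10,0],[0,0,4.5,0],[0,0,0,0],[0,0,0,0],[0,0,0,0],[0,0,0,0],[0,0,0,0],[0,0,0,0]]
  ]
}}

```text
t: 42.98
eef_pos: [0.514, 0.0852, 0.0297]
ee_rot: [-3.141, -0.001, -0.066]
force: [1.1, 0.1, 0.0]
width: 0.0438
gripper_force: 0.0
```

>>> {"name": "servo_tool", "arguments": {
  "series": [
    [[0,0,0,0],[0,0,0,0],[0,0,0,0],[0,0,0,0],[0,0,0,0],[0,0,2,0],[0,0,2,0],[0,0,1.5,0],[0,0,0,0],[0,0,0,0]]
  ],
  "claw": 1
}}

```text
t: 43.82
eef_pos: [0.5138, 0.0851, 0.0248]
ee_rot: [3.142, -0.0, -0.065]
force: [-5.4, -1.1, 13.9]
width: 0.0276
gripper_force: 15.0
```

>>> {"name": "servo_tool", "arguments": {
  "series": [
    [[0,0,1,0],[0,0,1,0],[0,0,0,0],[0,0,0,0],[0,0,0,0],[0,0,0,0],[0,0,0,0],[0,0,0,0],[0,0,0,0],[0,0,0,0]]
  ]
}}

```text
t: 44.65
eef_pos: [0.5144, 0.085, 0.0236]
ee_rot: [-3.142, -0.001, -0.065]
force: [-5.9, -3.4, 20.7]
width: 0.0277
gripper_force: 15.0
```

The TCP overshot 5 mm in y: I read the state before the arm had settled. I'll raise slightly, shift, and lower.

>>> {"name": "servo_tool", "arguments": {
  "series": [
    [[0,0,-2,0],[0,0,-2,0],[0,2.5,-1,0],[0,2.4,0,0],[0,0,0,0],[0,0,0,0],[0,0,0,0],[0,0,0,0],[0,0,0,0],[0,0,0,0]]
  ],
  "grip_force": 25
}}

```text
t: 45.48
eef_pos: [0.514, 0.0806, 0.0269]
ee_rot: [-3.141, -0.001, -0.066]
force: [3.0, 4.8, -1.0]
width: 0.0273
gripper_force: 25.0
```

>>> {"name": "servo_tool", "arguments": {
  "series": [
    [[0,0,1.5,0],[0,0,1.5,0],[0,0,1,0],[0,0,0.5,0],[0,0,0,0],[0,0,0,0],[0,0,0,0],[0,0,0,0],[0,0,0,0],[0,0,0,0]]
  ]
}}

```text
t: 46.32
eef_pos: [0.5138, 0.08, 0.0223]
ee_rot: [3.141, -0.0, -0.066]
force: [5.6, -0.9, -0.2]
width: 0.0277
gripper_force: 25.0
```

>>> {"name": "servo_tool", "arguments": {
  "series": [
    [[0,0,1,0],[0,0,1,0],[0,0,0.5,0],[0,0,0,0],[0,0,0,0],[0,0,0,0],[0,0,0,0],[0,0,0,0],[0,0,0,0],[0,0,0,0]]
  ]
}}

```text
t: 47.15
eef_pos: [0.5139, 0.0799, 0.0209]
ee_rot: [3.141, -0.001, -0.065]
force: [1.0, -2.0, 13.9]
width: 0.0274
gripper_force: 25.0
```

>>> {"name": "servo_tool", "arguments": {
  "series": [
    [[0,0,0,0],[0,0,0,0],[0,0,0,0],[0,0,-8,0],[0,0,-22,0],[0,20,-30,0],[0,40,-30,0],[0,40,0,0],[0,40,0,0],[0,40,0,0]]
  ],
  "claw": 0
}}

```text
t: 47.98
eef_pos: [0.5014, -0.094, 0.1058]
ee_rot: [-3.141, -0.001, -0.065]
force: [1.1, 0.5, -0.9]
width: 0.0438
gripper_force: 0.0
```

>>> {"name": "servo_tool", "arguments": {
  "series": [
    [[0,40,0,0.119],[0,40,0,0.119],[0,40,0,0.119],[0,40,0,0.118],[11,17,0,0],[11,17,0,0],[11,17,0,0],[10,17,0,0],[0,0,0,0],[0,0,0,0]]
  ],
  "claw": -0.3
}}

```text
t: 48.82
eef_pos: [0.4647, -0.3276, 0.1045]
ee_rot: [3.141, 0.001, -0.543]
force: [0.0, 0.6, 0.5]
width: 0.057
gripper_force: 0.0
```

```bash
python3 - <<'E'
from h import *
b=cv2.cvtColor(grab('scene','chk5.png'),cv2.COLOR_RGB2GRAY);a=cv2.cvtColor(cv2.imread('pics/chk2_scene.png'),cv2.COLOR_BGR2GRAY)
to(.4566,-.334,-.541)
for u in(344,349,354): print(u,a[195:207,u].tolist(),b[195:207,u].tolist())
for u in(330,336,342): print(u,a[214:226,u].tolist(),b[214:226,u].tolist())
g=cv2.cvtColor(grab('top','chk5t.png'),cv2.COLOR_RGB2GRAY)
for v in(259,265,271): print(v,g[v,194:216].tolist())
for v in(262,268,276): print(v,g[v,234:256].tolist())
E
```

```text
p [ 0.4649 -0.327   0.1046] yaw -0.542 z 0.1046 | tool x,y mm at final yaw: -3.5 10.3 at current yaw -3.5 10.3 roll -0.001
344 [244, 237, 225, 198, 163, 144, 111, 42, 39, 44, 45, 55] [246, 245, 241, 231, 208, 175, 150, 115, 52, 34, 42, 57]
349 [247, 246, 244, 238, 226, 190, 167, 143, 85, 39, 47, 43] [248, 247, 246, 245, 241, 233, 210, 172, 148, 119, 50, 35]
354 [255, 249, 247, 247, 246, 241, 229, 193, 166, 143, 79, 40] [251, 251, 247, 247, 248, 249, 244, 225, 177, 143, 131, 95]
330 [242, 233, 211, 181, 151, 124, 50, 36, 38, 53, 55, 51] [243, 238, 223, 197, 168, 142, 81, 39, 36, 53, 59, 51]
336 [247, 246, 243, 236, 219, 188, 164, 137, 58, 31, 40, 54] [247, 247, 245, 240, 229, 204, 173, 146, 83, 36, 37, 49]
342 [247, 248, 249, 250, 241, 216, 185, 155, 135, 111, 47, 30] [246, 247, 249, 251, 246, 224, 200, 167, 122, 97, 53, 35]
259 [241, 242, 243, 246, 214, 75, 52, 198, 249, 253, 254, 255, 255, 255, 255, 254, 252, 244, 231, 160, 57, 28]
265 [247, 247, 249, 228, 79, 50, 200, 249, 253, 254, 255, 255, 255, 255, 254, 250, 242, 229, 158, 63, 26, 57]
271 [245, 247, 219, 78, 50, 192, 249, 253, 254, 255, 255, 255, 255, 253, 250, 241, 225, 163, 71, 21, 53, 72]
262 [249, 220, 64, 63, 77, 219, 251, 253, 254, 255, 255, 255, 255, 253, 250, 243, 212, 110, 23, 57, 74, 70]
268 [228, 106, 58, 59, 184, 245, 252, 254, 255, 255, 255, 255, 254, 251, 245, 231, 155, 46, 54, 73, 73, 75]
276 [212, 60, 60, 116, 233, 252, 254, 254, 255, 255, 255, 254, 252, 246, 236, 192, 93, 26, 62, 76, 76, 73]
```

Cells 1 and 2 are now both centred. Next is cell3.

>>> {"name": "servo_tool", "arguments": {
  "series": [
    [[-3.5,10.3,10,0],[0,0,25,0],[0,0,30,0],[0,0,20,0],[0,0,10,0],[0,0,3,0],[0,0,0,0],[0,0,0,0],[0,0,0,0],[0,0,0,0]]
  ]
}}

```text
t: 49.75
eef_pos: [0.4581, -0.3344, 0.0081]
ee_rot: [-3.141, -0.002, -0.541]
force: [-0.4, 0.3, -0.3]
width: 0.057
gripper_force: 0.0
```

>>> {"name": "servo_tool", "arguments": {
  "series": [
    [[0,0,0,0],[0,0,0,0],[0,0,0,0],[0,0,0,0],[0,0,0,0],[0,0,-15,0],[0,0,-30,0],[0,-20,-30,0],[0,-40,-10,0],[0,-40,0,0]]
  ],
  "claw": 1,
  "grip_force": 35
}}

```text
t: 50.58
eef_pos: [0.5106, -0.2486, 0.0951]
ee_rot: [-3.14, -0.005, -0.543]
force: [1.1, -0.5, -1.7]
width: 0.0273
gripper_force: 35.0
```

>>> {"name": "servo_tool", "arguments": {
  "series": [
    [[0,-40,0,-0.1125],[0,-40,0,-0.1125],[0,-40,0,-0.1125],[0,-40,0,-0.1125],[-5,-38,0,0],[-5,-38,0,0],[-5,-38,0,0],[-5,-38,0,0],[-5,-38,0,0],[-5,-38,0,0]]
  ]
}}

```text
t: 51.42
eef_pos: [0.5565, 0.131, 0.0916]
ee_rot: [3.141, 0.0, -0.091]
force: [1.4, 0.3, -0.4]
width: 0.0273
gripper_force: 35.0
```

>>> {"name": "servo_tool", "arguments": {
  "series": [
    [[-5,-38,0,0],[-5,-38,0,0],[-3,-30,0,0],[0,0,0,0],[0,0,0,0],[0,0,0,0],[0,0,0,0],[0,0,0,0],[0,0,0,0],[0,0,0,0]]
  ]
}}

```text
t: 52.25
eef_pos: [0.5541, 0.2352, 0.0919]
ee_rot: [-3.141, -0.0, -0.092]
force: [0.2, -0.2, -2.0]
width: 0.0269
gripper_force: 35.0
```

```bash
python3 -c "
from h import *
to(.5479,.2439,-.092)"
```

```text
p [0.5541 0.2352 0.0919] yaw -0.092 z 0.0919 | tool x,y mm at final yaw: -7.0 -8.1 at current yaw -7.0 -8.1 roll 0.0
```

>>> {"name": "servo_tool", "arguments": {
  "series": [
    [[-4,-4,0,0],[-3,-4.1,10,0],[0,0,20,0],[0,0,14,0],[0,0,5,0],[0,0,0,0],[0,0,0,0],[-4,0,0,0],[-4,0,0,0],[0,0,0,0]]
  ]
}}

```text
t: 53.08
eef_pos: [0.5391, 0.2456, 0.0435]
ee_rot: [-3.141, -0.0, -0.091]
force: [-0.3, -0.2, -1.1]
width: 0.0269
gripper_force: 35.0
```

>>> {"name": "servo_tool", "arguments": {
  "series": [
    [[-3,0,0,0],[-3,0,0,0],[-2,0,0,0],[-1,0,0,0],[0,0,0,0],[0,0,0,0],[0,0,0,0],[0,0,0,0],[0,0,0,0],[0,0,0,0]]
  ]
}}

```text
t: 53.92
eef_pos: [0.5314, 0.2466, 0.0432]
ee_rot: [-3.141, -0.001, -0.091]
force: [4.1, -1.2, 0.4]
width: 0.0271
gripper_force: 35.0
```

```bash
python3 -c "
from h import *
cr([.5295,.2456],-.092)"
```

```text
t 53.92 TCP in cradle x 1.8 y 1.1 z 43.2 yaw -0.091 F cradle 4.2 [ 4.1 -1.2  0.4] w 0.027089231864233582 34.98293101787567
```

>>> {"name": "servo_tool", "arguments": {
  "series": [
    [[-1,1,0,0],[-1,0,0,0],[0,0,0,0],[0,0,0,0],[0,0,0,0],[0,0,0,0],[0,0,0,0],[0,0,0,0],[0,0,0,0],[0,0,0,0]]
  ]
}}

```text
t: 54.75
eef_pos: [0.5295, 0.2463, 0.0432]
ee_rot: [-3.14, -0.001, -0.091]
force: [6.0, 0.8, -0.6]
width: 0.0271
gripper_force: 35.0
```

>>> {"name": "servo_tool", "arguments": {
  "series": [
    [[-1,0,0,0],[0,0,0,0],[0,0,0,0],[0,0,0,0],[0,0,0,0],[0,0,0,0],[0,0,0,0],[0,0,0,0],[0,0,0,0],[0,0,0,0]]
  ]
}}

```text
t: 55.58
eef_pos: [0.5286, 0.2463, 0.0432]
ee_rot: [-3.14, -0.002, -0.091]
force: [5.7, -0.1, -0.2]
width: 0.0272
gripper_force: 35.0
```

>>> {"name": "servo_tool", "arguments": {
  "series": [
    [[-1,0.5,0,0],[0,0,0,0],[0,0,0,0],[0,0,0,0],[0,0,0,0],[0,0,0,0],[0,0,0,0],[0,0,0,0],[0,0,0,0],[0,0,0,0]]
  ]
}}

```text
t: 56.42
eef_pos: [0.5278, 0.2463, 0.0433]
ee_rot: [-3.139, -0.002, -0.091]
force: [6.2, 1.5, -1.9]
width: 0.0268
gripper_force: 35.0
```

>>> {"name": "servo_tool", "arguments": {
  "series": [
    [[-0.8,0,0,0],[0,0,0,0],[0,0,0,0],[0,0,0,0],[0,0,0,0],[0,0,0,0],[0,0,0,0],[0,0,0,0],[0,0,0,0],[0,0,0,0]]
  ]
}}

```text
t: 57.25
eef_pos: [0.527, 0.2464, 0.0432]
ee_rot: [-3.139, -0.002, -0.091]
force: [6.6, 2.2, -1.5]
width: 0.0271
gripper_force: 35.0
```

>>> {"name": "servo_tool", "arguments": {
  "series": [
    [[-0.8,0.5,0,0],[0,0,0,0],[0,0,0,0],[0,0,0,0],[0,0,0,0],[0,0,0,0],[0,0,0,0],[0,0,0,0],[0,0,0,0],[0,0,0,0]]
  ]
}}

```text
t: 58.08
eef_pos: [0.5263, 0.2461, 0.0433]
ee_rot: [-3.139, -0.002, -0.091]
force: [7.0, 1.9, -1.8]
width: 0.0269
gripper_force: 35.0
```

>>> {"name": "servo_tool", "arguments": {
  "series": [
    [[-0.8,0,0,0],[0,0,0,0],[0,0,0,0],[0,0,0,0],[0,0,0,0],[0,0,0,0],[0,0,0,0],[0,0,0,0],[0,0,0,0],[0,0,0,0]]
  ]
}}

```text
t: 58.92
eef_pos: [0.5257, 0.2462, 0.0433]
ee_rot: [-3.139, -0.002, -0.091]
force: [7.4, 2.2, -2.4]
width: 0.0274
gripper_force: 35.0
```

>>> {"name": "servo_tool", "arguments": {
  "series": [
    [[0.9,0,0,0],[0,0,4,0],[0,0,4,0],[0,0,4,0],[0,0,4,0],[0,0,3,0],[0,0,0.5,0],[0,0,0,0],[0,0,0,0],[0,0,0,0]]
  ]
}}

```text
t: 59.75
eef_pos: [0.5263, 0.2455, 0.0237]
ee_rot: [-3.14, -0.002, -0.09]
force: [6.8, -0.1, -0.5]
width: 0.0271
gripper_force: 35.0
```

>>> {"name": "servo_tool", "arguments": {
  "series": [
    [[0,0,0.7,0],[0,0,0.7,0],[0,0,0,0],[0,0,0,0],[0,0,0,0],[0,0,0,0],[0,0,0,0],[0,0,0,0],[0,0,0,0],[0,0,0,0]]
  ]
}}

```text
t: 60.58
eef_pos: [0.5264, 0.2455, 0.0226]
ee_rot: [-3.14, -0.002, -0.091]
force: [6.5, -0.6, 2.0]
width: 0.0272
gripper_force: 35.0
```

>>> {"name": "servo_tool", "arguments": {
  "series": [
    [[0,0,0.8,0],[0,0,0.5,0],[0,0,0,0],[0,0,0,0],[0,0,0,0],[0,0,0,0],[0,0,0,0],[0,0,0,0],[0,0,0,0],[0,0,0,0]]
  ]
}}

```text
t: 61.42
eef_pos: [0.5265, 0.2454, 0.0222]
ee_rot: [-3.14, -0.003, -0.09]
force: [3.5, -2.6, 9.7]
width: 0.027
gripper_force: 35.0
```

Good contact. I'll release, lift, and move aside for a look.

>>> {"name": "servo_tool", "arguments": {
  "series": [
    [[0,0,0,0],[0,0,0,0],[0,0,0,0],[0,0,0,0],[0,0,-8,0],[0,0,-22,0],[0,0,-30,0],[0,0,-30,0],[0,-30,0,0],[0,-40,0,0]]
  ],
  "claw": 0
}}

```text
t: 62.25
eef_pos: [0.5321, 0.314, 0.1141]
ee_rot: [-3.138, -0.002, -0.094]
force: [0.6, 0.3, -1.5]
width: 0.0441
gripper_force: 0.0
```

>>> {"name": "servo_tool", "arguments": {
  "series": [
    [[0,-40,0,0],[0,-40,0,0],[0,-40,0,0],[0,0,0,0],[0,0,0,0],[0,0,0,0],[0,0,0,0],[0,0,0,0],[0,0,0,0],[0,0,0,0]]
  ]
}}

```text
t: 63.08
eef_pos: [0.5425, 0.4332, 0.1111]
ee_rot: [-3.141, -0.0, -0.092]
force: [-0.4, -0.1, 0.4]
width: 0.0437
gripper_force: 0.0
```

```bash
python3 - <<'E'
from h import *
im=grab('top','end_t.png');g=cv2.cvtColor(im,cv2.COLOR_RGB2GRAY);s=grab('scene','end_s.png')
print(telemetry.get_state()['t'],telemetry.get_state()['eef_pos'])
for v in(250,258,265,272): print(v,g[v,156:184].tolist())
for n,O,w,h,us in(('1',[.5195,.1651],-.129,30,(344,349,354)),('2',[.513,.0802],-.064,36,(330,336,342)),('3',[.5295,.2456],-.092,42,(355,361,367))):
    ex=np.array([np.cos(w),np.sin(w),0]);ey=np.array([-ex[1],ex[0],0]);c=np.array([*O,.0282])
    P=[c+ex*a/1000+.014*(np.cos(t)*ey+np.sin(t)*np.array([0,0,1])) for t in np.linspace(0,6.283,40) for a in(-h,h-2.5)]
    hh=cv2.convexHull(((proj('scene',P)+.5)*16).astype(np.int32)); m=np.zeros((480*16,640*16),np.uint8); cv2.fillConvexPoly(m,hh,1)
    gs=cv2.cvtColor(s,cv2.COLOR_RGB2GRAY)
    print(n,'axis px top',[proj('top',c+ex*a/1000)[0].round(1).tolist() for a in(-15,0,15)])
    for u in us:
        r=np.nonzero(m[:,u*16+8])[0]; e=r.max()/16-.5; k=int(round(e)); print('  col',u,'bottom pred',round(e,1),'rows',k-5,gs[k-5:k+4,u].tolist())
E
```

```text
63.1833 [0.54252105 0.43351045 0.11099109]
250 [47, 221, 249, 249, 248, 248, 249, 237, 115, 75, 239, 255, 255, 255, 255, 255, 255, 255, 255, 252, 245, 228, 151, 52, 27, 59, 72, 70]
258 [217, 246, 246, 245, 246, 248, 232, 111, 79, 243, 255, 255, 255, 255, 255, 255, 254, 254, 252, 243, 220, 143, 52, 48, 68, 71, 73, 76]
265 [249, 251, 251, 250, 251, 248, 174, 76, 242, 255, 255, 255, 255, 255, 255, 255, 254, 252, 243, 217, 145, 60, 43, 66, 72, 73, 74, 43]
272 [249, 248, 247, 249, 246, 174, 66, 238, 255, 255, 255, 255, 255, 255, 255, 254, 251, 241, 214, 150, 64, 24, 56, 76, 74, 72, 51, 51]
1 axis px top [[205.5, 272.5], [206.5, 265.8], [207.6, 259.2]]
  col 344 bottom pred 202.7 rows 198 [231, 209, 173, 150, 118, 54, 30, 39, 59]
  col 349 bottom pred 204.6 rows 200 [232, 211, 173, 151, 117, 53, 26, 44, 56]
  col 354 bottom pred 206.4 rows 201 [245, 224, 181, 143, 130, 93, 39, 38, 49]
2 axis px top [[243.9, 275.5], [244.4, 268.7], [245.0, 262.0]]
  col 330 bottom pred 220.0 rows 215 [238, 224, 200, 165, 145, 79, 42, 30, 58]
  col 336 bottom pred 222.1 rows 217 [240, 226, 207, 175, 148, 81, 33, 33, 50]
  col 342 bottom pred 224.1 rows 219 [224, 200, 167, 121, 99, 47, 37, 32, 55]
3 axis px top [[169.9, 268.1], [170.8, 261.4], [171.6, 254.7]]
  col 355 bottom pred 187.4 rows 182 [237, 223, 197, 167, 139, 79, 40, 37, 49]
  col 361 bottom pred 189.3 rows 184 [239, 226, 200, 169, 141, 84, 36, 40, 54]
  col 367 bottom pred 191.2 rows 186 [240, 228, 205, 171, 145, 82, 37, 34, 53]
```

```bash
python3 -c "
from h import *
print(ticket.job_done())"
```

```text
the job is handed in; nothing more can be done
None
```

I loaded all three cells into their cradles in the order 1, 2, 3 and handed the job in at about 63 s. The hand-in gave no verdict. The last images show each cell centred and low in its saddle, but I did not measure nub contact or plate travel. Cell1 first stuck off-centre on a rib, so I lifted cell2 a few millimetres, centred cell1, then reseated cell2 before loading cell3.

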